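# Pack away and lock the tea box

### The arm

A 6-joint arm with a two-finger parallel gripper is mounted at the origin on the work surface. World frame = base frame: x ahead of the robot, y to its left, z up, the work surface at z = 0. Lengths are in mm, angles in rad, forces in N, time in s.
With the tool pointing down it reaches from about 300 to 775 mm from the base axis. Payload 14.6 kg.
Tool frame: the origin (TCP) lies between the finger pads; the fingertips stand ahead of it and the grasp point (between the pads) lies 11 mm behind it (manip.finger_overhang is the z of the fingertips in the tool frame, in mm); z points along the fingers, y is the line along which they close (so a half turn about z gives the same grasp; the last joint's range is limited). The gripper opens to 94 mm and grips with 3 to 60 N. Pads are 16 mm wide; open, the fingers measure 119 mm over their backs; the gripper's body (75 mm by 177 mm) begins 78 mm behind the grasp point.
Start: joints at [1.106, 0.3, 1.521, -0, 1.321, -0.067], TCP at [213.062, 507.044, 213.446] pointing down, gripper open.
Joint ranges: [-3.03, 3.03], [-0.79, 2.21], [0.23, 2.52], [-1.04, 4.18], [0, 3.07], [-2.55, 2.55]. Speed limits (rad/s): [2.22, 2.22, 2.57, 3.14, 3.14, 3.14].

### API

Orientations are given as [roll, pitch, yaw] about the fixed x, y, z axes, in that order (R = Rz(yaw) Ry(pitch) Rx(roll)).
In Python, from cell import manip gives the robot as it stands.
- The arm moves only by the tool jog_arm, never from a script. Its argument "series" is a list of rows, each a list of 7 numbers: the shift along the world's x, y, z as a fraction of full scale, then the turn, a rotation vector about the world's x, y, z as a fraction of full scale, then the closure, from 0 (fully open) to 1 (shut). In form: [[dx, dy, dz, wx, wy, wz, fingers], ...]. A call has 1 to 8 rows; each row is the pose to reach, as a shift and turn from the pose commanded when the call began; what a row does not reach only later rows make up. Full scale, the value 1, is 120 mm for a shift and 90 degrees for a turn. A row lasts 1/12 s, in which the tool goes at most 41.7 mm and 7.16 degrees, less where a joint would pass 70% of its speed; a pose out of reach is approached as far as the arm can. A call with a number of a shift or a turn outside -1 to 1 is refused whole. A call with a gripper value outside its range is refused whole. The fingers move at their own pace and stop on an object; "grip_force" is the grip in N (left out, the last holds). Time passes only in rows, so rows that repeat a pose let the fingers close. It gives the time, the measured TCP pose, the force, the opening and the grip force at its end, in the units of the state.
- manip.read_state(): the state, without advancing time (a new reading comes with each control period).
- manip.camera(name): name is "scene" or "top"; returns a dict with "frame" (480x640x3 uint8, red, green, blue), "vfov" (degrees; the focal length in pixels is half the picture's height over the tangent of half this angle, whatever the lens; pixels are square), "cx", "cy" (the principal point, pixels), "R" (3x3) and "t" (3): a world point X has camera coordinates R X + t. Camera axes: x right, y down, z forward; pixel columns grow to the right and rows downward; lengths in mm; the calibration is good to about 2 mm. A picture is of the moment at which its call begins. There is no depth.
- manip.sign_off(): hands the job in; it is judged then, once.
The state is a dict: "clock": time; "joints": joint angles; "qd": joint speeds; "effort": joint torques, N m; "eef_pos": TCP position; "eef_rot": TCP orientation; "wrist_force": force on the tool from outside, world axes, zero at the start; "moment": the same for the moment, N m; "finger_gap": finger opening in mm; "finger_force": force on a finger pad.
Only numpy, scipy, OpenCV 4.12 (cv2) and the standard library are available. Lean on these libraries where they do the work, as an engineer would, in place of code of your own. Each camera call takes 0.05 s, during which the arm holds its last target. There are 200 camera calls.

### The job

Pack the tea away: lever up the tea box's tight lid by pushing the butter spreader's thin blade into the gap under its front edge, open the lid wide, stand every tea tin from the tray upright in the box, and lay the spreader back on the tray. Then close the lid fully, press the key down into the lock, turning it until it drops all the way into the slot, and turn it clockwise as far as it goes; leave the key standing in the lock. Do not disturb the mug, jug and teapot.

Things in the scene. Friction and masses are not known exactly. Their poses are not given: they have to be found in the camera images.
- teabox: pale wooden box, fixed. Origin on the table under its centre, front (to the robot) -x. 110 (x) by 210 (y) mm, walls 6 mm, inner floor at z 6 mm, rim at z 64 mm. Along the front a ledge (x -69 to -55 mm, top at z 55 mm) leaves a gap 9 mm high and 14 mm deep under the lid. At its -y side a lock pillar (50 mm square, centre x 0, y -130 mm)
- lid (a joint): lid hinge, rad: 0 closed, grows as the lid opens up and away from the robot, stop at 1.65. The lid is a board 8 mm thick, 210 mm wide, reaching 124 mm forward of the hinge, underside at z 64 mm when closed; no handle. Stiff hinge (0.13 N m friction, lid 0.12 kg): it stays where it is left
- lid_edge (a point): middle of the lower front edge of the lid, on its underside, moves with the lid
- lid_hinge (a point): middle of the hinge axis (along the box's y), at x = 55, z = 64 mm of the tea box, at the level of the lid's underside
- lock (a joint): brass lock, rad: turns clockwise seen from above from 0 (open) to a stop at 1.5 (locked); starts at 0 to 0.3; stiff (0.06 N m). A 36 mm square block, top 80 mm above the table, with a slot 23.5 mm long, 8.5 wide, 24 mm deep in its top. A tongue (10 mm wide, to 46 mm from the axis, flush with the top) points to the box's front at 0, over the lid's side edge when locked
- lock_slot (a point): centre of the slot's mouth on top of the lock; turns with the lock. Its y axis lies along the slot's length, its x axis points away from the tongue; z up
- key: brass T key standing bit down in the egg cup, 60 g. Origin at the centre of the bit's lower end, z up. Bit 20 (x) by 5.5 (y) mm, 18 mm long; above it a round collar 38 mm across, z 18 to 22 mm; then a flat bow to hold, 36 (x) by 10 (y) mm, z 22 to 52 mm. Works either way round. Fully in, the collar rests on the lock's top, the origin 18 mm below it
- eggcup: white egg cup, fixed on the tray, 38 mm across at the rim, 46 mm tall, open inside (30 mm); the key's collar rests on its rim. Origin at the centre of its underside
- knife: steel butter spreader lying flat, 60 g. Its blade points along its +x. Handle 80 mm long (x -60 to +20 mm), 16 mm wide (y), 16 mm tall (z 0 to 16 mm); blade 2.6 mm thick, 16 mm wide, from the handle to x = 82 mm at z = 8 mm (mid-height). Origin on its underside below the front part of the handle, z up
- knife_tip (a point): tip of the spreader's blade, mid-thickness, 82 mm ahead of and 8 mm above knife
- tray: white serving tray, fixed, 280 (x) by 340 (y) mm, floor 8 mm above the table, walls 10 mm thick rising to 22 mm above the table. Origin on the table under its centre
- tin1: small aluminium tea tin: round body 40 mm across and 30 mm tall, on top a central round knob 18 mm across and 22 mm tall (total 52 mm); 50 g; origin at the centre of its underside, z up. May be absent
- tin2: small aluminium tea tin: round body 40 mm across and 30 mm tall, on top a central round knob 18 mm across and 22 mm tall (total 52 mm); 50 g; origin at the centre of its underside, z up. May be absent
- tin3: small aluminium tea tin: round body 40 mm across and 30 mm tall, on top a central round knob 18 mm across and 22 mm tall (total 52 mm); 50 g; origin at the centre of its underside, z up. May be absent
- tin4: small aluminium tea tin: round body 40 mm across and 30 mm tall, on top a central round knob 18 mm across and 22 mm tall (total 52 mm); 50 g; origin at the centre of its underside, z up. May be absent
- mug: white mug, 85 mm tall, a bystander on the table: leave it alone; origin at the centre of its underside
- jug: white milk jug, 100 mm tall, a bystander on the table: leave it alone; origin at the centre of its underside
- teapot: white teapot, 140 mm tall, a bystander on the table: leave it alone; origin at the centre of its underside
Mind the look-alikes: they are no part of the job. Leave any orange or turquoise look-alike of the tin3 alone.

How it is judged:
By the outcome, as a careful person would: the job done as asked, in the order asked, and still so for the second after the job is handed in, with the robot touching nothing.
Of tin1, tin2, tin3, tin4 only 2 to 4 are there at a start; the rules pass over those that are not, and their reading is None.
At some moment in a run one of tin1, tin2, tin3, tin4, knife may be knocked a few centimetres aside while the robot is not near it.
It also fails if it takes over 210 s, if anything falls off the work surface, if the arm or the gripper's body presses on something with over 40 N, if the wrist force passes 120 N, or if a joint passes its speed limit or range.

## Working session

There is one attempt and no reset: what is moved stays moved. The work goes in short steps, Python scripts to look and compute and a tool call to move; the robot and the scene stay as the last step left them, time stands still between calls to the robot, and variables do not carry over. Pictures are saved under pics/ and viewed, at most 16 in all, crops included, and the job is handed in when it is done.

Besides the shell and the picture viewer there is one more tool, called as name([rows], argument=value, ...), one row to a line, values as JSON. jog_arm: Moves the arm, as the interface text tells. Its arguments: {"type":"object","properties":{"series":{"type":"array"},"grip_force":{"type":"number"}},"required":["series"]}

```bash
ls; mkdir -p pics
python3 - <<'E'
from cell import manip
import cv2
for n in("scene","top"):
    c=manip.camera(n);cv2.imwrite(f"pics/{n}0.png",c["frame"][:,:,::-1]);print(n,c["vfov"],c["cx"],c["cy"],c["R"],c["t"])
print(manip.read_state(),manip.finger_overhang)
E
```

```text
pics
scene 48.145801623550774 318.65283748279626 237.87593344584548 [[ 0.73455596  0.67846933  0.01034006]
 [ 0.56656756 -0.60487557 -0.5595773 ]
 [-0.37340158  0.41689918 -0.82871366]] [-379.84883108 -198.91506116 1378.35362928]
top 48.57171540036042 316.8366339832928 236.66941577240468 [[ 1.20589986e-02 -9.99927208e-01 -3.99914237e-04]
 [-9.88090942e-01 -1.18548979e-02 -1.53413660e-01]
 [ 1.53397752e-01  2.24516674e-03 -9.88161975e-01]] [  64.39665715  458.46852102 1280.5537587 ]
{'clock': 0.1, 'joints': array([ 1.10638427e+00,  3.00407707e-01,  1.52153647e+00,  5.84677814e-07,
        1.32072268e+00, -6.66112714e-02]), 'qd': array([ 1.04166358e-03, -1.30259804e-03,  3.25145989e-05, -1.46318572e-03,
       -2.44440205e-03, -8.99924151e-04]), 'effort': array([ 1.76840651e-03, -5.32644296e+01, -3.53279579e+01,  7.10426434e-02,
        2.34771747e-02, -5.97395865e-05]), 'eef_pos': array([212.96561838, 506.83398832, 212.93997795]), 'eef_rot': array([-3.14052087e+00, -7.20660589e-05,  2.74379169e+00]), 'wrist_force': array([ 0.70127047, -0.21244571,  0.23680564]), 'moment': array([-0.00899333, -0.00632769,  0.00649022]), 'finger_force': 0.0, 'finger_gap': 94.20251052723951} 8.0
```

View pics/scene0.png

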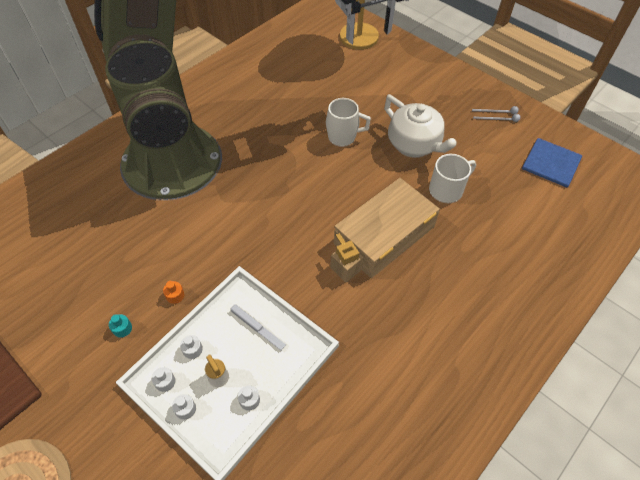

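View pics/top0.png

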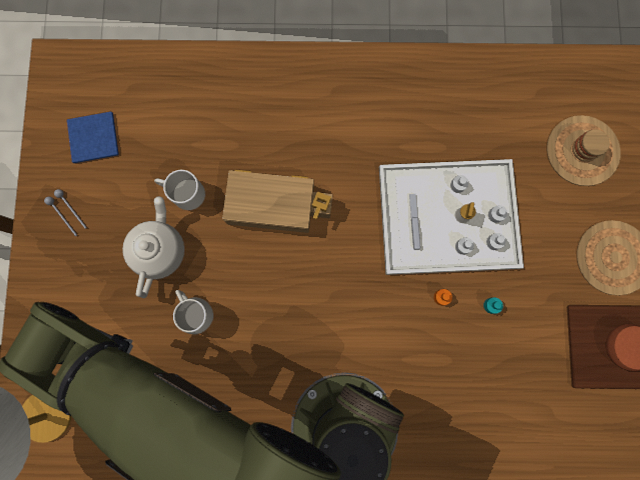

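```bash
cat > h.py <<'E'
import numpy as np, cv2
from cell import manip
from scipy.spatial.transform import Rotation as Rn
def cam(n):
    c=manip.camera(n); f=240/np.tan(np.radians(c["vfov"]/2))
    c["K"]=np.array([[f,0,c["cx"]],[0,f,c["cy"]],[0,0,1]]); c["R"]=np.array(c["R"]);c["t"]=np.array(c["t"]); return c
def proj(c,X):
    p=(np.atleast_2d(X)@c["R"].T+c["t"])@c["K"].T; return p[:,:2]/p[:,2:]
def onz(c,uv,z):
    uv=np.atleast_2d(uv).astype(float); d=np.c_[uv,np.ones(len(uv))]@np.linalg.inv(c["K"]).T@c["R"]; o=-c["R"].T@c["t"]
    return o+d*((z-o[2])/d[:,2])[:,None]
def tri(ca,ua,cb,ub):
    P=[c["K"]@np.c_[c["R"],c["t"]] for c in(ca,cb)]
    X=cv2.triangulatePoints(P[0],P[1],np.array(ua,float).reshape(2,1),np.array(ub,float).reshape(2,1)); return (X[:3]/X[3]).ravel()
def crop(c,x0,y0,x1,y1,k,fn):
    cv2.imwrite(fn,cv2.resize(np.ascontiguousarray(c["frame"][y0:y1,x0:x1,::-1]),None,fx=k,fy=k,interpolation=cv2.INTER_CUBIC))
E
python3 - <<'E'
from h import *
t=cam("top");s=cam("scene")
a=t["frame"][155:280,375:530];b=t["frame"][160:245,215:340]
cv2.imwrite("pics/t1.png",np.ascontiguousarray(cv2.resize(a,None,fx=5,fy=4.8,interpolation=2)[:,:,::-1]))
a=cv2.resize(b,None,fx=4,fy=4,interpolation=2)
b=cv2.resize(s["frame"][175:285,325:445],None,fx=2.5,fy=2.5,interpolation=2)
m=np.zeros((340,800,3),np.uint8);m[:,:500]=a;m[:275,500:800]=b
cv2.imwrite("pics/b1.png",m[:,:,::-1])
E
```

```text
(no output)
```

View pics/t1.png

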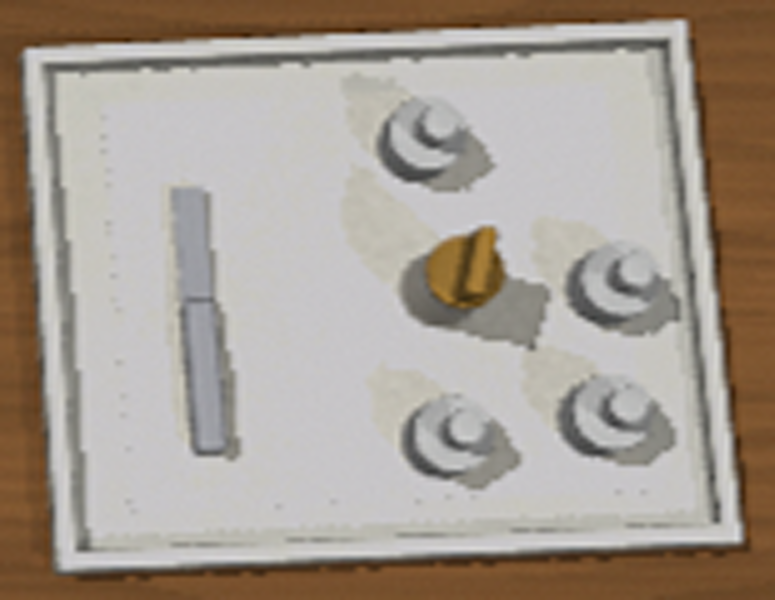

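View pics/b1.png

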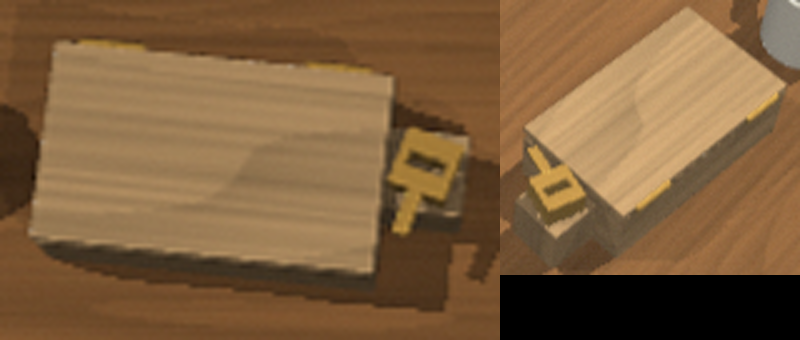

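Run:
```python
from h import *
np.set_printoptions(precision=1,suppress=True)
t=cam("top");s=cam("scene")
T=lambda p:np.array(p,float)/[5,4.8]+[375,155]
B=lambda p:np.array(p,float)/4+[215,160]
S=lambda p:(np.array(p,float)-[500,0])/2.5+[325,175]
print("tins",onz(t,T([(442,125),(638,270),(628,403),(466,425)]),60))
print("tins scene",onz(s,[(247,391),(214-30,400),(162,371),(189,341)],60))
print("knife tip",onz(t,T([(187,188)]),16),"bound,back",onz(t,T([(198,299),(209,450)]),24))
print("key bow",onz(t,T([(487,232),(476,292)]),88),"collar",onz(t,T([(463,272)]),58))
c=onz(t,B([(55,42),(393,75),(375,273),(30,235)]),72);print("lid top",c)
print("lid scene",onz(s,S([(527,128),(688,8),(785,88),(624,215)]),72))
print("lock top",onz(t,B([(410,128),(468,140),(445,203),(390,190),(400,233),(428,163)]),80))
print("tray",onz(t,T([(25,50),(686,22),(742,543),(60,572)]),22))
```

```text
tins [[ 597.  -290.    60. ]
 [ 522.2 -383.6   60. ]
 [ 453.6 -375.9   60. ]
 [ 441.4 -296.9   60. ]]
tins scene [[ 601.1 -285.5   60. ]
 [ 529.6 -374.6   60. ]
 [ 457.1 -367.8   60. ]
 [ 447.4 -294.9   60. ]]
knife tip [[ 572.9 -171.7   16. ]] bound,back [[ 511.6 -174.8   24. ]
 [ 432.  -179.    24. ]]
key bow [[ 534.8 -302.1   88. ]
 [ 504.2 -295.8   88. ]] collar [[ 520.5 -298.5   58. ]]
lid top [[613.6 287.8  72. ]
 [595.2  80.3  72. ]
 [472.3  89.6  72. ]
 [493.1 298.4  72. ]]
lid scene [[479.   95.6  72. ]
 [497.5 301.7  72. ]
 [619.  287.2  72. ]
 [598.3  84.5  72. ]]
lock top [[560.2  69.5  80. ]
 [553.2  34.4  80. ]
 [514.1  47.9  80. ]
 [521.7  81.1  80. ]
 [495.5  74.8  80. ]
 [538.6  58.4  80. ]]
tray [[ 645.7  -89.1   22. ]
 [ 665.2 -427.1   22. ]
 [ 387.1 -442.5   22. ]
 [ 368.  -104.7   22. ]]
```

jog_arm([
  [0.09,-0.24,0,0,0,0.07,0.3],
  [0.18,-0.47,0,0,0,0.14,0.3],
  [0.27,-0.71,0,0,0,0.21,0.3],
  [0.355,-0.947,0,0,0,0.2865,0.3],
  [0.355,-0.947,0,0,0,0.2865,0.3],
], grip_force=30)

```text
clock: 0.72
eef_pos: [256.7, 390.2, 213.6]
eef_rot: [-3.141, 0.0, -3.081]
wrist_force: [-0.4, 0.2, -0.1]
finger_gap: 66.8
finger_force: 0.0
```

jog_arm([
  [0.09,-0.24,0,0,0,0,0.3],
  [0.18,-0.47,0,0,0,0,0.3],
  [0.27,-0.71,0,0,0,0,0.3],
  [0.355,-0.947,0,0,0,0,0.3],
])

```text
clock: 1.05
eef_pos: [298.4, 278.7, 213.5]
eef_rot: [3.141, 0.0, -3.09]
wrist_force: [1.1, -0.1, -0.3]
finger_gap: 66.2
finger_force: 0.0
```

jog_arm([
  [0.09,-0.24,0,0,0,0,0.3],
  [0.18,-0.47,0,0,0,0,0.3],
  [0.27,-0.71,0,0,0,0,0.3],
  [0.355,-0.947,0,0,0,0,0.3],
])

```text
clock: 1.38
eef_pos: [341.2, 165.0, 213.6]
eef_rot: [3.141, 0.0, -3.09]
wrist_force: [0.2, 0.6, -0.5]
finger_gap: 65.7
finger_force: 0.0
```

jog_arm([
  [0.09,-0.24,0,0,0,0,0.3],
  [0.18,-0.47,0,0,0,0,0.3],
  [0.27,-0.71,0,0,0,0,0.3],
  [0.355,-0.947,0,0,0,0,0.3],
])

```text
clock: 1.72
eef_pos: [383.9, 51.2, 213.7]
eef_rot: [3.142, 0.001, -3.09]
wrist_force: [0.9, 0.4, -0.3]
finger_gap: 66.0
finger_force: 0.0
```

jog_arm([
  [0.09,-0.24,0,0,0,0,0.3],
  [0.18,-0.47,0,0,0,0,0.3],
  [0.27,-0.71,0,0,0,0,0.3],
  [0.355,-0.947,0,0,0,0,0.3],
])

```text
clock: 2.05
eef_pos: [426.6, -62.6, 213.6]
eef_rot: [-3.142, 0.0, -3.091]
wrist_force: [0.4, -0.1, 0.5]
finger_gap: 65.5
finger_force: 0.0
```

jog_arm([
  [0.09,-0.24,0,0,0,0,0.4],
  [0.18,-0.47,0,0,0,0,0.4],
  [0.27,-0.71,0,0,0,0,0.4],
  [0.355,-0.947,0,0,0,0,0.4],
  [0.355,-0.947,0,0,0,0,0.4],
  [0.355,-0.947,0,0,0,0,0.4],
])

```text
clock: 2.55
eef_pos: [468.8, -175.5, 212.9]
eef_rot: [3.141, -0.001, -3.092]
wrist_force: [-0.6, 0.1, 0.1]
finger_gap: 56.4
finger_force: 0.0
```

jog_arm([
  [0,0,-0.25,0,0,0,0.4],
  [0,0,-0.5,0,0,0,0.4],
  [0,0,-0.75,0,0,0,0.4],
  [0,0,-1,0,0,0,0.4],
], grip_force=60)

```text
clock: 2.88
eef_pos: [468.5, -173.6, 92.5]
eef_rot: [-3.141, 0.001, -3.089]
wrist_force: [0.3, -0.1, 0.4]
finger_gap: 56.3
finger_force: 0.0
```

jog_arm([
  [0,0,-0.2,0,0,0,0.4],
  [0,0,-0.4,0,0,0,0.4],
  [0,0,-0.55,0,0,0,0.4],
  [0,0,-0.625,0,0,0,0.4],
  [0,0,-0.625,0,0,0,0.4],
])

```text
clock: 3.3
eef_pos: [468.3, -173.8, 17.5]
eef_rot: [3.141, -0.001, -3.089]
wrist_force: [-0.3, -0.0, 0.7]
finger_gap: 56.2
finger_force: 0.0
```

jog_arm([
  [0,0,0,0,0,0,1],
  [0,0,0,0,0,0,1],
  [0,0,0,0,0,0,1],
  [0,0,0,0,0,0,1],
  [0,0,0,0,0,0,1],
  [0,0,0,0,0,0,1],
  [0,0,0,0,0,0,1],
  [0,0,0,0,0,0,1],
])

```text
clock: 3.97
eef_pos: [468.7, -174.8, 18.6]
eef_rot: [-3.142, 0.0, -3.089]
wrist_force: [-0.5, 1.0, 1.7]
finger_gap: 15.2
finger_force: 60.0
```

jog_arm([
  [0,0,0.2,0,0,0,1],
  [0,0,0.4,0,0,0,1],
  [0,0,0.6,0,0,0,1],
  [0,0,0.8,0,0,0,1],
  [0,0,1,0,0,0,1],
  [0,0,1,0,0,0,1],
])

```text
clock: 4.47
eef_pos: [470.2, -175.5, 142.7]
eef_rot: [-3.139, 0.006, -3.089]
wrist_force: [0.5, -1.3, 0.5]
finger_gap: 15.4
finger_force: 60.0
```

jog_arm([
  [-0.06,0.2,0,0,0,-0.03,1],
  [-0.12,0.4,0,0,0,-0.06,1],
  [-0.18,0.6,0,0,0,-0.09,1],
  [-0.233,0.802,0,0,0,-0.0917,1],
])

```text
clock: 4.8
eef_pos: [439.9, -77.6, 137.7]
eef_rot: [3.141, -0.001, 3.046]
wrist_force: [0.6, 1.0, 1.2]
finger_gap: 15.2
finger_force: 60.0
```

jog_arm([
  [-0.06,0.2,0,0,0,0,1],
  [-0.12,0.4,0,0,0,0,1],
  [-0.18,0.6,0,0,0,0,1],
  [-0.233,0.802,0,0,0,0,1],
])

```text
clock: 5.13
eef_pos: [411.9, 18.7, 137.9]
eef_rot: [-3.142, -0.001, 3.05]
wrist_force: [0.5, -0.5, -0.5]
finger_gap: 15.4
finger_force: 60.0
```

jog_arm([
  [-0.06,0.2,0,0,0,0,1],
  [-0.12,0.4,0,0,0,0,1],
  [-0.18,0.6,0,0,0,0,1],
  [-0.233,0.802,0,0,0,0,1],
])

```text
clock: 5.47
eef_pos: [384.0, 114.9, 137.9]
eef_rot: [-3.141, -0.001, 3.05]
wrist_force: [0.3, 0.2, 1.0]
finger_gap: 15.4
finger_force: 60.0
```

jog_arm([
  [-0.06,0.2,0,0,0,0,1],
  [-0.12,0.4,0,0,0,0,1],
  [-0.18,0.6,0,0,0,0,1],
  [-0.233,0.802,-0.2,0,0,0,1],
  [-0.233,0.802,-0.4,0,0,0,1],
  [-0.233,0.802,-0.4,0,0,0,1],
  [-0.233,0.802,-0.4,0,0,0,1],
])

```text
clock: 6.05
eef_pos: [356.2, 209.8, 89.8]
eef_rot: [-3.14, -0.002, 3.05]
wrist_force: [-0.4, -0.9, -0.6]
finger_gap: 15.3
finger_force: 60.0
```

Run:
```python
from h import *
t=cam("top");s=cam("scene")
m=np.zeros((600,800,3),np.uint8)
m[:,:400]=cv2.resize(t["frame"][160:310,215:315],(400,600),interpolation=2)
m[:,400:]=cv2.resize(s["frame"][140:290,310:410],(400,600),interpolation=2)
cv2.imwrite("pics/k1.png",m[:,:,::-1]); print(manip.read_state())
```

```text
{'clock': 6.15, 'joints': array([ 4.42639827e-01,  1.56747910e-01,  2.01341791e+00, -7.28070633e-05,
        9.70659161e-01, -1.03556627e+00]), 'qd': array([-0.00537322, -0.01330103, -0.00473093, -0.00011731, -0.00461948,
        0.00067387]), 'effort': array([ 4.83561661e-01, -3.71598494e+01, -2.81949914e+01,  2.49623257e-02,
        5.05367294e-02, -2.11561877e-03]), 'eef_pos': array([357.38803582, 209.89141065,  91.34909389]), 'eef_rot': array([3.14125282e+00, 6.90973656e-04, 3.04904340e+00]), 'wrist_force': array([-0.26780739,  0.30771186, -0.79527106]), 'moment': array([0.01178189, 0.02290438, 0.036724  ]), 'finger_force': 59.99839961528778, 'finger_gap': 15.19540754923503}
```

View pics/k1.png

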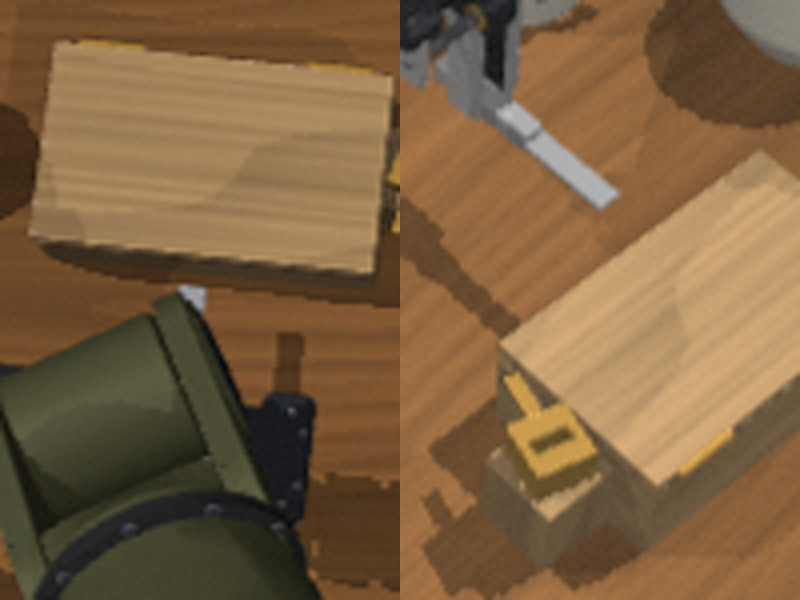

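Run:
```python
from h import *
np.set_printoptions(precision=1,suppress=True)
t=cam("top");s=cam("scene")
B=lambda x,y:(215+x/4,160+y/4)
S=lambda x,y:(310+(x-400)/4,140+y/4)
P=dict(tip=((193,287),(609,201)),FR=((375,273),(500,343)),FL=((30,235),(762,152)),BR=((393,75),(655,485)))
for k,(a,b) in P.items(): print(k,tri(t,B(*a),s,S(*b)))
print(onz(t,[B(193,287)],88),onz(s,[S(609,201)],88))
```

```text
tip [461.9 199.6  88.2]
FR [474.8  92.4  72. ]
FL [495.5 300.8  71. ]
BR [596.4  81.5  71.9]
[[459.8 197.3  88. ]] [[463.5 202.2  88. ]]
```

jog_arm([
  [0,0,-0.12,0,0,0,1],
  [0,0,-0.239,0,0,0,1],
  [0,0,-0.239,0,0,0,1],
  [0,0,-0.239,0,0,0,1],
])

```text
clock: 6.58
eef_pos: [357.0, 209.9, 62.3]
eef_rot: [-3.141, -0.0, 3.049]
wrist_force: [0.3, -0.6, 0.4]
finger_gap: 15.3
finger_force: 60.0
```

jog_arm([
  [0.06,-0.0055,0,0,0,0,1],
  [0.12,-0.011,0,0,0,0,1],
  [0.16,-0.0147,0,0,0,0,1],
  [0.19,-0.0175,0,0,0,0,1],
  [0.22,-0.02,0,0,0,0,1],
  [0.24,-0.022,0,0,0,0,1],
  [0.24,-0.022,0,0,0,0,1],
])

```text
clock: 7.17
eef_pos: [386.0, 207.5, 61.8]
eef_rot: [3.142, 0.0, 3.05]
wrist_force: [-0.1, -0.6, -0.6]
finger_gap: 15.4
finger_force: 60.0
```

jog_arm([
  [0.02,-0.002,0,0,0,0,1],
  [0.04,-0.004,0,0,0,0,1],
  [0.06,-0.0055,0,0,0,0,1],
  [0.06,-0.0055,0,0,0,0,1],
  [0.06,-0.0055,0,0,0,0,1],
])

```text
clock: 7.58
eef_pos: [392.0, 206.8, 61.4]
eef_rot: [-3.141, -0.002, 3.05]
wrist_force: [-5.3, 1.3, 0.8]
finger_gap: 15.0
finger_force: 60.0
```

jog_arm([
  [-0.008,0,0.02,0,0,0,1],
  [-0.008,0,0.03,0,0,0,1],
  [-0.008,0,0.04,0,0,0,1],
  [-0.008,0,0.05,0,0,0,1],
  [-0.008,0,0.05,0,0,0,1],
])

```text
clock: 8.0
eef_pos: [391.9, 206.9, 67.9]
eef_rot: [3.142, 0.0, 3.05]
wrist_force: [-0.2, 0.0, -2.7]
finger_gap: 15.3
finger_force: 60.0
```

Run:
```python
from h import *
s=manip.read_state();print(s["wrist_force"],s["moment"],s["eef_pos"])
```

```text
[-0.18217711  0.01094609 -2.66423527] [0.02004868 0.16692486 0.02169855] [391.89374828 206.86779008  67.94254106]
```

jog_arm([
  [0,0,0.02,0,0,0,1],
  [0,0,0.04,0,0,0,1],
  [0,0,0.06,0,0,0,1],
  [0,0,0.08,0,0,0,1],
  [0,0,0.1,0,0,0,1],
  [0,0,0.1,0,0,0,1],
])

```text
clock: 8.5
eef_pos: [392.0, 206.9, 80.3]
eef_rot: [3.141, 0.0, 3.05]
wrist_force: [0.7, -0.5, -2.0]
finger_gap: 15.6
finger_force: 60.0
```

Run:
```python
from h import *
s=manip.read_state();print(s["wrist_force"],s["moment"],s["eef_pos"])
t=cam("top");s=cam("scene")
m=np.zeros((600,800,3),np.uint8)
m[:,:400]=cv2.resize(t["frame"][160:310,215:315],(400,600),interpolation=2)
m[:,400:]=cv2.resize(s["frame"][140:290,310:410],(400,600),interpolation=2)
cv2.imwrite("pics/k2.png",m[:,:,::-1])
```

```text
[ 0.71406041 -0.4978756  -1.96411964] [ 0.01803773  0.13636141 -0.00033769] [391.98347675 206.94009149  80.25423716]
```

View pics/k2.png

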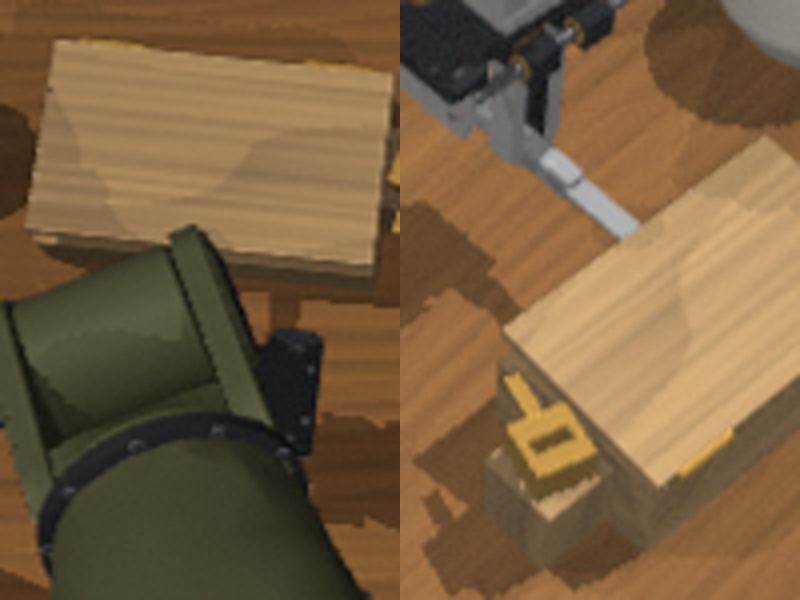

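jog_arm([
  [0.009,-0.001,0.054,0,0,0,1],
  [0.032,-0.003,0.143,0,0,0,1],
  [0.064,-0.006,0.23,0,0,0,1],
  [0.104,-0.01,0.313,0,0,0,1],
  [0.152,-0.014,0.3925,0,0,0,1],
  [0.2075,-0.019,0.466,0,0,0,1],
  [0.271,-0.025,0.533,0,0,0,1],
  [0.34,-0.031,0.595,0,0,0,1],
])

```text
clock: 9.27
eef_pos: [433.2, 203.1, 152.1]
eef_rot: [3.142, 0.0, 3.05]
wrist_force: [-1.7, 0.2, -1.3]
finger_gap: 15.6
finger_force: 60.0
```

jog_arm([
  [0.075,-0.007,0.053,0,0,0,1],
  [0.155,-0.014,0.099,0,0,0,1],
  [0.24,-0.022,0.1375,0,0,0,1],
  [0.3275,-0.03,0.167,0,0,0,1],
  [0.4175,-0.038,0.187,0,0,0,1],
  [0.509,-0.047,0.1975,0,0,0,1],
  [0.6,-0.055,0.2,0,0,0,1],
  [0.63,-0.058,0.2,0,0,0,1],
])

```text
clock: 9.93
eef_pos: [509.6, 195.9, 175.5]
eef_rot: [3.142, 0.0, 3.049]
wrist_force: [-0.3, 0.1, -0.1]
finger_gap: 15.1
finger_force: 60.0
```

Run:
```python
from h import *
s=manip.read_state();print(s["wrist_force"],s["moment"],s["eef_pos"])
t=cam("top");s=cam("scene")
m=np.zeros((600,800,3),np.uint8)
m[:,:400]=cv2.resize(t["frame"][160:310,215:315],(400,600),interpolation=2)
m[:,400:]=cv2.resize(s["frame"][140:290,330:430],(400,600),interpolation=2)
cv2.imwrite("pics/k3.png",m[:,:,::-1])
```

```text
[-0.29954654  0.10763703 -0.14241072] [-0.00800461  0.22216493 -0.02587737] [509.57021542 195.87726821 175.5028715 ]
```

View pics/k3.png

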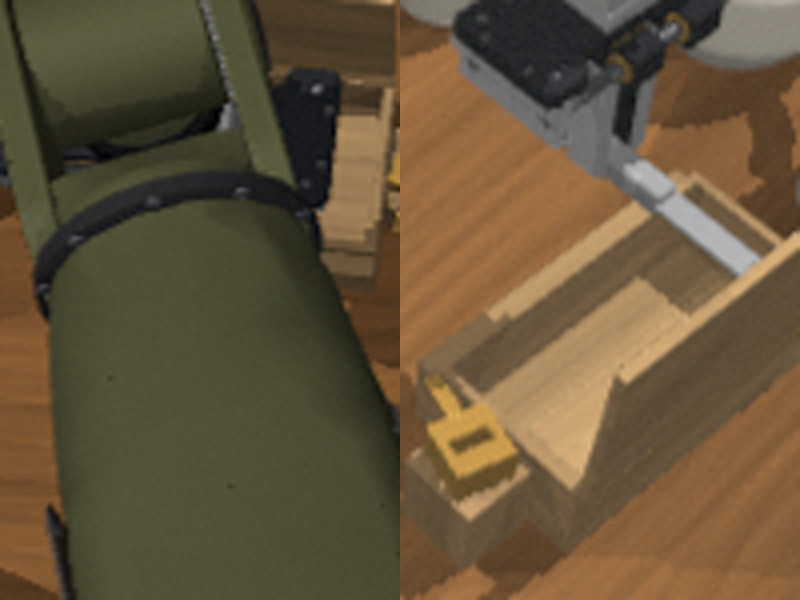

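jog_arm([
  [0.02,-0.002,0,0,0,0,1],
  [0.035,-0.003,0,0,0,0,1],
  [0.045,-0.004,0,0,0,0,1],
])

```text
clock: 10.28
eef_pos: [510.8, 196.0, 174.3]
eef_rot: [-3.14, -0.007, 3.05]
wrist_force: [-24.5, 1.9, 2.7]
finger_gap: 15.4
finger_force: 60.0
```

jog_arm([
  [-0.1,0.009,0,0,0,0,1],
  [-0.3,0.028,0,0,0,0,1],
  [-0.5,0.046,0,0,0,0,1],
  [-0.7,0.064,0,0,0,0,1],
])

```text
clock: 10.62
eef_pos: [428.4, 203.4, 175.2]
eef_rot: [3.142, 0.0, 3.05]
wrist_force: [0.5, -0.1, -0.5]
finger_gap: 15.3
finger_force: 60.0
```

Run:
```python
from h import *
t=cam("top");s=cam("scene")
m=np.zeros((600,800,3),np.uint8)
m[:300]=cv2.resize(t["frame"][155:275,215:535],(800,300),interpolation=2)
m[300:]=cv2.resize(s["frame"][140:290,310:510],(800,600),interpolation=2)[:300]
cv2.imwrite("pics/k4.png",m[:,:,::-1])
```

```text
(no output)
```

View pics/k4.png

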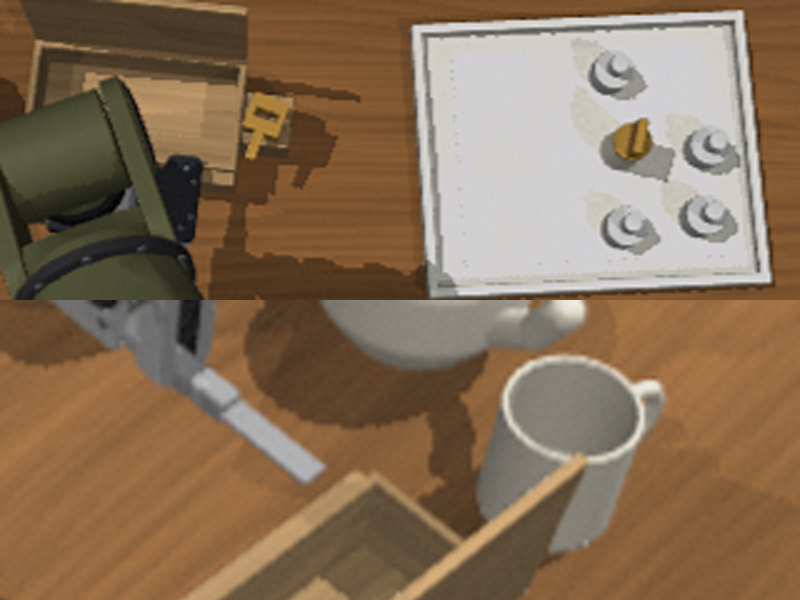

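jog_arm([
  [0.02,-0.2,0,0,0,0.03,1],
  [0.042,-0.4,0,0,0,0.06,1],
  [0.063,-0.6,0,0,0,0.0917,1],
  [0.0846,-0.7875,0,0,0,0.0917,1],
])

```text
clock: 11.05
eef_pos: [440.2, 107.8, 175.5]
eef_rot: [-3.142, 0.001, -3.086]
wrist_force: [0.6, 0.2, -0.0]
finger_gap: 15.4
finger_force: 60.0
```

jog_arm([
  [0.02,-0.2,0,0,0,0,1],
  [0.042,-0.4,0,0,0,0,1],
  [0.063,-0.6,0,0,0,0,1],
  [0.0846,-0.7875,0,0,0,0,1],
])

```text
clock: 11.38
eef_pos: [450.3, 13.0, 175.5]
eef_rot: [-3.141, 0.001, -3.089]
wrist_force: [1.0, 0.7, 0.1]
finger_gap: 15.3
finger_force: 60.0
```

jog_arm([
  [0.02,-0.2,0,0,0,0,1],
  [0.042,-0.4,0,0,0,0,1],
  [0.063,-0.6,0,0,0,0,1],
  [0.0846,-0.7875,0,0,0,0,1],
])

```text
clock: 11.72
eef_pos: [460.5, -81.7, 175.5]
eef_rot: [-3.141, 0.001, -3.089]
wrist_force: [0.5, 0.1, -0.7]
finger_gap: 15.6
finger_force: 60.0
```

jog_arm([
  [0.02,-0.2,0,0,0,0,1],
  [0.042,-0.4,0,0,0,0,1],
  [0.063,-0.6,0,0,0,0,1],
  [0.0846,-0.7875,0,0,0,0,1],
  [0.0846,-0.7875,0,0,0,0,1],
])

```text
clock: 12.13
eef_pos: [470.6, -177.8, 175.2]
eef_rot: [-3.141, 0.0, -3.092]
wrist_force: [0.5, 0.4, -0.0]
finger_gap: 15.1
finger_force: 60.0
```

jog_arm([
  [0,0,-0.25,0,0,0,1],
  [0,0,-0.5,0,0,0,1],
  [0,0,-0.75,0,0,0,1],
  [0,0,-1,0,0,0,1],
  [0,0,-1,0,0,0,1],
])

```text
clock: 12.55
eef_pos: [468.0, -173.3, 50.6]
eef_rot: [3.138, -0.007, -3.089]
wrist_force: [-0.1, 1.0, -2.3]
finger_gap: 15.4
finger_force: 60.0
```

jog_arm([
  [0,0,-0.1,0,0,0,1],
  [0,0,-0.2,0,0,0,1],
  [0,0,-0.25,0,0,0,1],
  [0,0,-0.28,0,0,0,1],
  [0,0,-0.3,0,0,0,1],
  [0,0,-0.3,0,0,0,1],
])

```text
clock: 13.05
eef_pos: [470.5, -174.7, 19.7]
eef_rot: [-3.141, 0.0, -3.089]
wrist_force: [-0.5, -0.2, -0.0]
finger_gap: 15.4
finger_force: 60.0
```

jog_arm([
  [0,0,-0.014,0,0,0,1],
  [0,0,-0.014,0,0,0,0.55],
  [0,0,-0.014,0,0,0,0.55],
  [0,0,-0.014,0,0,0,0.55],
  [0,0,-0.014,0,0,0,0.55],
  [0,0,0.1,0,0,0,0.55],
  [0,0,0.3,0,0,0,0.55],
  [0,0,0.5,0,0,0,0.55],
])

```text
clock: 13.72
eef_pos: [469.8, -174.4, 79.5]
eef_rot: [3.141, -0.002, -3.089]
wrist_force: [0.2, -0.6, 0.0]
finger_gap: 42.0
finger_force: 0.0
```

jog_arm([
  [0,0,0.3,0,0,0,0.6],
  [-0.06,-0.25,0.52,0,0,-0.03,0.6],
  [-0.12,-0.5,0.52,0,0,-0.06,0.6],
  [-0.18,-0.75,0.52,0,0,-0.09,0.6],
  [-0.22,-1,0.52,0,0,-0.0917,0.6],
  [-0.22,-1,0.52,0,0,-0.0917,0.6],
])

```text
clock: 14.22
eef_pos: [442.8, -298.5, 141.7]
eef_rot: [-3.141, 0.0, 3.046]
wrist_force: [0.3, 0.1, -0.5]
finger_gap: 37.3
finger_force: 0.0
```

Run:
```python
from h import *
t=cam("top");s=cam("scene")
np.savez("ref.npz",t=t["frame"],s=s["frame"])
m=np.zeros((600,800,3),np.uint8)
m[:,:400]=cv2.resize(t["frame"][155:275,375:530],(400,310),interpolation=2).repeat(2,0)[:600]
m[:,400:]=cv2.resize(s["frame"][260:470,110:340],(400,365),interpolation=2)[:300].repeat(2,0)
m=np.vstack([np.hstack([cv2.resize(t["frame"][155:275,375:530],(400,310),interpolation=2),cv2.resize(s["frame"][280:435,140:340],(400,310),interpolation=2)])])
cv2.imwrite("pics/n1.png",m[:,:,::-1]); print(manip.read_state()["eef_pos"])
```

```text
[ 443.48738233 -295.1636675   141.35326583]
```

View pics/n1.png

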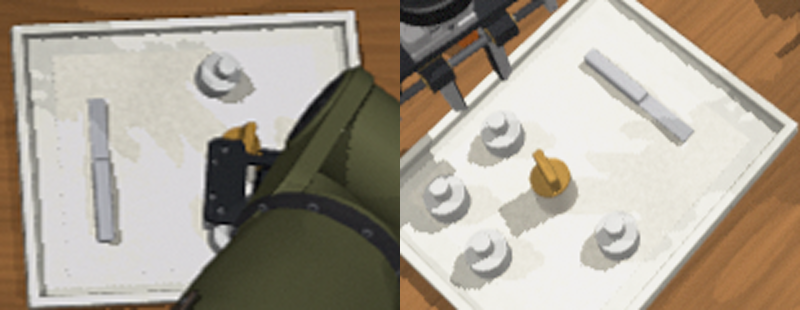

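jog_arm([
  [0,0,-0.25,0,0,0,0.6],
  [0,0,-0.5,0,0,0,0.6],
  [0,0,-0.7,0,0,0,0.6],
  [0,0,-0.771,0,0,0,0.6],
  [0,0,-0.771,0,0,0,0.6],
], grip_force=20)

```text
clock: 14.73
eef_pos: [443.7, -293.5, 47.9]
eef_rot: [3.141, -0.002, 3.051]
wrist_force: [0.3, -0.1, 0.1]
finger_gap: 37.4
finger_force: 0.0
```

jog_arm([
  [0,0,0,0,0,0,1],
  [0,0,0,0,0,0,1],
  [0,0,0,0,0,0,1],
  [0,0,0,0,0,0,1],
  [0,0,0,0,0,0,1],
])

```text
clock: 15.15
eef_pos: [444.2, -294.7, 49.8]
eef_rot: [-3.141, 0.001, 3.05]
wrist_force: [0.8, 1.1, 4.5]
finger_gap: 17.4
finger_force: 20.0
```

jog_arm([
  [0,0,0.2,0,0,0,1],
  [0,0,0.4,0,0,0,1],
  [0,0,0.6,0,0,0,1],
  [0,0,0.771,0,0,0,1],
  [0,0,0.771,0,0,0,1],
])

```text
clock: 15.57
eef_pos: [445.1, -295.6, 145.7]
eef_rot: [-3.138, 0.005, 3.05]
wrist_force: [0.0, -0.1, 0.0]
finger_gap: 17.4
finger_force: 20.0
```

jog_arm([
  [0.04,0.23,0,0,0,0,1],
  [0.08,0.46,0,0,0,0,1],
  [0.12,0.69,0,0,0,0,1],
  [0.1595,0.921,0,0,0,0,1],
])

```text
clock: 15.9
eef_pos: [462.7, -182.8, 140.7]
eef_rot: [3.141, -0.001, 3.049]
wrist_force: [0.2, 0.0, -0.3]
finger_gap: 17.2
finger_force: 20.0
```

jog_arm([
  [0.04,0.23,0,0,0,0,1],
  [0.08,0.46,0,0,0,0,1],
  [0.12,0.69,0,0,0,0,1],
  [0.1595,0.921,0,0,0,0,1],
])

```text
clock: 16.23
eef_pos: [481.8, -72.2, 140.8]
eef_rot: [3.141, -0.001, 3.05]
wrist_force: [1.5, 0.0, -1.1]
finger_gap: 17.3
finger_force: 20.0
```

jog_arm([
  [0.04,0.23,0,0,0,0,1],
  [0.08,0.46,0,0,0,0,1],
  [0.12,0.69,0,0,0,0,1],
  [0.1595,0.921,0,0,0,0,1],
])

```text
clock: 16.57
eef_pos: [501.0, 38.3, 140.8]
eef_rot: [-3.141, -0.001, 3.05]
wrist_force: [-0.4, 0.0, -0.2]
finger_gap: 17.2
finger_force: 20.0
```

jog_arm([
  [0.04,0.23,0,0,0,0,1],
  [0.08,0.46,0,0,0,0,1],
  [0.12,0.69,0,0,0,0,1],
  [0.1595,0.921,0,0,0,0,1],
])

```text
clock: 16.9
eef_pos: [520.1, 148.8, 140.7]
eef_rot: [-3.141, -0.001, 3.05]
wrist_force: [1.0, -0.1, -0.6]
finger_gap: 17.5
finger_force: 20.0
```

jog_arm([
  [0.04,0.23,0,0,0,0,1],
  [0.08,0.46,0,0,0,0,1],
  [0.12,0.69,0,0,0,0,1],
  [0.1595,0.921,0,0,0,0,1],
  [0.1595,0.921,0,0,0,0,1],
  [0.1595,0.921,0,0,0,0,1],
  [0.1595,0.921,0,0,0,0,1],
])

```text
clock: 17.48
eef_pos: [539.2, 257.5, 140.7]
eef_rot: [-3.141, -0.001, 3.05]
wrist_force: [0.1, -0.0, -1.2]
finger_gap: 17.5
finger_force: 20.0
```

jog_arm([
  [0,0,-0.2,0,0,0,1],
  [0,0,-0.4,0,0,0,1],
  [0,0,-0.6,0,0,0,1],
  [0,0,-0.7,0,0,0,1],
  [0,0,-0.75,0,0,0,1],
  [0,0,-0.775,0,0,0,1],
  [0,0,-0.775,0,0,0,1],
])

```text
clock: 18.07
eef_pos: [539.9, 257.8, 49.0]
eef_rot: [3.141, 0.0, 3.049]
wrist_force: [-0.9, -0.9, -1.2]
finger_gap: 17.2
finger_force: 20.0
```

jog_arm([
  [0,0,-0.013,0,0,0,1],
  [0,0,-0.013,0,0,0,1],
  [0,0,-0.013,0,0,0,0.7],
  [0,0,-0.013,0,0,0,0.7],
  [0,0,-0.013,0,0,0,0.7],
  [0,0,0.2,0,0,0,0.7],
  [0,0,0.45,0,0,0,0.7],
  [0,0,0.775,0,0,0,0.7],
])

```text
clock: 18.73
eef_pos: [538.6, 257.6, 141.0]
eef_rot: [-3.14, -0.003, 3.05]
wrist_force: [0.3, -0.4, -0.0]
finger_gap: 28.0
finger_force: 0.0
```

jog_arm([
  [-0.029,-0.22,0,0,0,0,0.6],
  [-0.058,-0.44,0,0,0,0,0.6],
  [-0.087,-0.66,0,0,0,0,0.6],
  [-0.116,-0.877,0,0,0,0,0.6],
])

```text
clock: 19.07
eef_pos: [525.3, 151.7, 141.9]
eef_rot: [3.141, 0.001, 3.05]
wrist_force: [-0.3, 0.6, -0.5]
finger_gap: 37.4
finger_force: 0.0
```

jog_arm([
  [-0.029,-0.22,0,0,0,0,0.6],
  [-0.058,-0.44,0,0,0,0,0.6],
  [-0.087,-0.66,0,0,0,0,0.6],
  [-0.116,-0.877,0,0,0,0,0.6],
])

```text
clock: 19.4
eef_pos: [511.4, 46.3, 141.9]
eef_rot: [3.142, 0.001, 3.05]
wrist_force: [0.5, -0.3, -0.5]
finger_gap: 37.9
finger_force: 0.0
```

jog_arm([
  [-0.029,-0.22,0,0,0,0,0.6],
  [-0.058,-0.44,0,0,0,0,0.6],
  [-0.087,-0.66,0,0,0,0,0.6],
  [-0.116,-0.877,0,0,0,0,0.6],
])

```text
clock: 19.73
eef_pos: [497.5, -59.0, 141.9]
eef_rot: [-3.142, 0.001, 3.05]
wrist_force: [-0.1, -0.4, -0.0]
finger_gap: 37.8
finger_force: 0.0
```

Run:
```python
from h import *
t=cam("top");s=cam("scene");r=np.load("ref.npz")
d=np.abs(s["frame"].astype(int)-r["s"]).sum(2)>90
print([ (c,int(d[v-9:v+9,u-9:u+9].sum())) for c,(u,v) in dict(T4=(190,345),T1=(247,398),T2=(183,407),T3=(163,377),key=(215,368),knife=(258,328)).items()],manip.read_state()["eef_pos"])
m=np.hstack([cv2.resize(t["frame"][155:275,215:375],(400,300),interpolation=2),cv2.resize(s["frame"][150:300,310:510],(400,300),interpolation=2)])
m=np.vstack([m,np.hstack([cv2.resize(t["frame"][155:275,375:535],(400,300),interpolation=2),cv2.resize(s["frame"][280:430,140:340],(400,300),interpolation=2)])])
cv2.imwrite("pics/n2.png",m[:,:,::-1])
```

```text
[('T4', 223), ('T1', 0), ('T2', 0), ('T3', 37), ('key', 3), ('knife', 29)] [497.49346251 -60.40637271 141.857513  ]
```

View pics/n2.png

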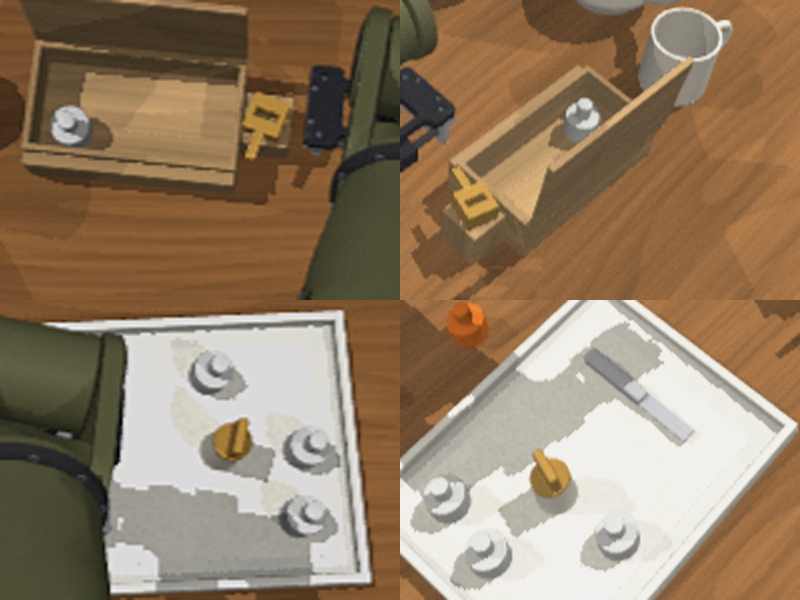

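jog_arm([
  [-0.029,-0.22,0,0,0,0,0.6],
  [-0.058,-0.44,0,0,0,0,0.6],
  [-0.087,-0.66,0,0,0,0,0.6],
  [-0.116,-0.877,0,0,0,0,0.6],
])

```text
clock: 20.17
eef_pos: [483.9, -163.6, 141.8]
eef_rot: [-3.142, 0.0, 3.05]
wrist_force: [-0.5, 1.1, -0.1]
finger_gap: 37.4
finger_force: 0.0
```

jog_arm([
  [-0.029,-0.22,0,0,0,0,0.6],
  [-0.058,-0.44,0,0,0,0,0.6],
  [-0.087,-0.66,0,0,0,0,0.6],
  [-0.116,-0.877,0,0,0,0,0.6],
])

```text
clock: 20.5
eef_pos: [470.0, -269.0, 141.8]
eef_rot: [-3.142, 0.0, 3.05]
wrist_force: [0.0, 0.4, -0.4]
finger_gap: 37.9
finger_force: 0.0
```

jog_arm([
  [-0.029,-0.22,0,0,0,0,0.6],
  [-0.058,-0.44,0,0,0,0,0.6],
  [-0.087,-0.66,0,0,0,0,0.6],
  [-0.116,-0.873,0,0,0,0,0.6],
  [-0.116,-0.873,0,0,0,0,0.6],
  [-0.116,-0.873,0,0,0,0,0.6],
])

```text
clock: 21.0
eef_pos: [456.0, -373.2, 141.3]
eef_rot: [3.141, -0.0, 3.049]
wrist_force: [-0.6, 1.2, 0.1]
finger_gap: 37.8
finger_force: 0.0
```

jog_arm([
  [0,0,-0.25,0,0,0,0.6],
  [0,0,-0.5,0,0,0,0.6],
  [0,0,-0.7,0,0,0,0.6],
  [0,0,-0.771,0,0,0,0.6],
  [0,0,-0.771,0,0,0,0.6],
])

```text
clock: 21.42
eef_pos: [456.2, -371.7, 48.1]
eef_rot: [3.141, -0.001, 3.051]
wrist_force: [-0.4, -0.9, 0.1]
finger_gap: 38.2
finger_force: 0.0
```

jog_arm([
  [0,0,0,0,0,0,1],
  [0,0,0,0,0,0,1],
  [0,0,0,0,0,0,1],
  [0,0,0,0,0,0,1],
  [0,0,0,0,0,0,1],
])

```text
clock: 21.83
eef_pos: [456.5, -373.0, 49.9]
eef_rot: [-3.141, 0.001, 3.05]
wrist_force: [0.1, 3.4, 6.1]
finger_gap: 17.6
finger_force: 20.0
```

jog_arm([
  [0,0,0.2,0,0,0,1],
  [0,0,0.4,0,0,0,1],
  [0,0,0.6,0,0,0,1],
  [0,0,0.771,0,0,0,1],
  [0,0,0.771,0,0,0,1],
])

```text
clock: 22.25
eef_pos: [457.2, -374.1, 146.0]
eef_rot: [-3.138, 0.005, 3.05]
wrist_force: [0.3, -0.3, -0.1]
finger_gap: 17.0
finger_force: 20.0
```

jog_arm([
  [0.032,0.2,0,0,0,0,1],
  [0.065,0.4,0,0,0,0,1],
  [0.097,0.6,0,0,0,0,1],
  [0.1296,0.815,0,0,0,0,1],
])

```text
clock: 22.58
eef_pos: [471.3, -274.1, 140.6]
eef_rot: [3.141, -0.001, 3.049]
wrist_force: [0.2, -0.2, -1.4]
finger_gap: 17.1
finger_force: 20.0
```

jog_arm([
  [0.032,0.2,0,0,0,0,1],
  [0.065,0.4,0,0,0,0,1],
  [0.097,0.6,0,0,0,0,1],
  [0.1296,0.815,0,0,0,0,1],
])

```text
clock: 22.92
eef_pos: [486.8, -176.2, 140.7]
eef_rot: [3.141, -0.001, 3.049]
wrist_force: [-0.0, -0.3, -0.2]
finger_gap: 17.5
finger_force: 20.0
```

jog_arm([
  [0.032,0.2,0,0,0,0,1],
  [0.065,0.4,0,0,0,0,1],
  [0.097,0.6,0,0,0,0,1],
  [0.1296,0.815,0,0,0,0,1],
])

```text
clock: 23.25
eef_pos: [502.4, -78.5, 140.8]
eef_rot: [3.142, -0.001, 3.05]
wrist_force: [1.1, 0.8, 0.3]
finger_gap: 17.2
finger_force: 20.0
```

jog_arm([
  [0.032,0.2,0,0,0,0,1],
  [0.065,0.4,0,0,0,0,1],
  [0.097,0.6,0,0,0,0,1],
  [0.1296,0.815,0,0,0,0,1],
])

```text
clock: 23.58
eef_pos: [518.0, 19.3, 140.7]
eef_rot: [-3.141, -0.001, 3.05]
wrist_force: [0.2, -0.4, -0.8]
finger_gap: 17.6
finger_force: 20.0
```

jog_arm([
  [0.032,0.2,0,0,0,0,1],
  [0.065,0.4,0,0,0,0,1],
  [0.097,0.6,0,0,0,0,1],
  [0.1296,0.815,0,0,0,0,1],
])

```text
clock: 23.92
eef_pos: [533.5, 117.1, 140.7]
eef_rot: [-3.141, -0.001, 3.05]
wrist_force: [0.5, -1.3, -0.5]
finger_gap: 17.6
finger_force: 20.0
```

jog_arm([
  [0.032,0.2,0,0,0,0,1],
  [0.065,0.4,0,0,0,0,1],
  [0.097,0.6,0,0,0,0,1],
  [0.1296,0.815,0,0,0,0,1],
  [0.1296,0.815,0,0,0,0,1],
  [0.1296,0.815,0,0,0,0,1],
  [0.1296,0.815,0,0,0,0,1],
])

```text
clock: 24.5
eef_pos: [549.0, 213.3, 140.8]
eef_rot: [-3.141, -0.001, 3.05]
wrist_force: [-0.6, -0.0, -0.6]
finger_gap: 17.3
finger_force: 20.0
```

jog_arm([
  [0,0,-0.2,0,0,0,1],
  [0,0,-0.4,0,0,0,1],
  [0,0,-0.6,0,0,0,1],
  [0,0,-0.7,0,0,0,1],
  [0,0,-0.75,0,0,0,1],
  [0,0,-0.775,0,0,0,1],
  [0,0,-0.775,0,0,0,1],
])

```text
clock: 25.08
eef_pos: [549.6, 213.6, 48.9]
eef_rot: [3.141, 0.0, 3.049]
wrist_force: [-0.2, -1.0, 0.1]
finger_gap: 17.5
finger_force: 20.0
```

jog_arm([
  [0,0,-0.013,0,0,0,1],
  [0,0,-0.013,0,0,0,1],
  [0,0,-0.013,0,0,0,0.7],
  [0,0,-0.013,0,0,0,0.7],
  [0,0,-0.013,0,0,0,0.7],
  [0,0,0.2,0,0,0,0.7],
  [0,0,0.45,0,0,0,0.7],
  [0,0,0.775,0,0,0,0.7],
])

```text
clock: 25.75
eef_pos: [548.3, 213.5, 141.0]
eef_rot: [-3.14, -0.003, 3.05]
wrist_force: [0.2, 1.2, 0.3]
finger_gap: 28.0
finger_force: 0.0
```

jog_arm([
  [-0.01,-0.25,0,0,0,0,0.6],
  [-0.02,-0.5,0,0,0,0,0.6],
  [-0.03,-0.75,0,0,0,0,0.6],
  [-0.041,-0.9905,0,0,0,0,0.6],
])

```text
clock: 26.08
eef_pos: [544.2, 93.7, 141.9]
eef_rot: [3.142, 0.001, 3.05]
wrist_force: [-0.4, 0.2, -0.5]
finger_gap: 37.3
finger_force: 0.0
```

jog_arm([
  [-0.01,-0.25,0,0,0,0,0.6],
  [-0.02,-0.5,0,0,0,0,0.6],
  [-0.03,-0.75,0,0,0,0,0.6],
  [-0.041,-0.9905,0,0,0,0,0.6],
])

```text
clock: 26.42
eef_pos: [539.3, -25.4, 141.9]
eef_rot: [-3.142, 0.0, 3.05]
wrist_force: [1.1, 0.2, -0.3]
finger_gap: 37.7
finger_force: 0.0
```

Run:
```python
from h import *
t=cam("top");s=cam("scene");r=np.load("ref.npz")
d=np.abs(s["frame"].astype(int)-r["s"]).sum(2)>90
print([ (c,int(d[v-9:v+9,u-9:u+9].sum())) for c,(u,v) in dict(T4=(190,345),T1=(247,398),T2=(183,407),T3=(163,377),key=(215,368),knife=(258,328)).items()],manip.read_state()["eef_pos"])
cv2.imwrite("pics/n3.png",s["frame"][:,:,::-1]);cv2.imwrite("pics/n3t.png",t["frame"][:,:,::-1])
```

```text
[('T4', 135), ('T1', 0), ('T2', 0), ('T3', 175), ('key', 21), ('knife', 221)] [539.37136197 -27.11620205 141.80870049]
```

jog_arm([
  [-0.01,-0.25,0,0,0,0,0.6],
  [-0.02,-0.5,0,0,0,0,0.6],
  [-0.03,-0.75,0,0,0,0,0.6],
  [-0.041,-0.9905,0,0,0,0,0.6],
])

```text
clock: 26.85
eef_pos: [534.6, -143.6, 141.8]
eef_rot: [-3.142, 0.0, 3.05]
wrist_force: [0.8, 0.0, 0.1]
finger_gap: 37.7
finger_force: 0.0
```

jog_arm([
  [-0.01,-0.25,0,0,0,0,0.6],
  [-0.02,-0.5,0,0,0,0,0.6],
  [-0.03,-0.75,0,0,0,0,0.6],
  [-0.041,-0.9905,0,0,0,0,0.6],
])

```text
clock: 27.18
eef_pos: [529.8, -262.6, 141.8]
eef_rot: [-3.142, 0.0, 3.05]
wrist_force: [0.7, -0.6, -0.3]
finger_gap: 37.8
finger_force: 0.0
```

jog_arm([
  [-0.01,-0.25,0,0,0,0,0.6],
  [-0.02,-0.5,0,0,0,0,0.6],
  [-0.03,-0.75,0,0,0,0,0.6],
  [-0.041,-0.9905,0,0,0,0,0.6],
  [-0.041,-0.9905,0,0,0,0,0.6],
  [-0.041,-0.9905,0,0,0,0,0.6],
])

```text
clock: 27.68
eef_pos: [524.6, -381.0, 141.1]
eef_rot: [3.141, -0.0, 3.048]
wrist_force: [0.4, 0.8, -0.1]
finger_gap: 37.7
finger_force: 0.0
```

jog_arm([
  [0,0,-0.25,0,0,0,0.6],
  [0,0,-0.5,0,0,0,0.6],
  [0,0,-0.7,0,0,0,0.6],
  [0,0,-0.771,0,0,0,0.6],
  [0,0,-0.771,0,0,0,0.6],
])

```text
clock: 28.1
eef_pos: [524.9, -379.2, 48.2]
eef_rot: [3.141, -0.001, 3.051]
wrist_force: [0.6, -0.1, 0.4]
finger_gap: 37.8
finger_force: 0.0
```

jog_arm([
  [0,0,0,0,0,0,1],
  [0,0,0,0,0,0,1],
  [0,0,0,0,0,0,1],
  [0,0,0,0,0,0,1],
  [0,0,0,0,0,0,1],
])

```text
clock: 28.52
eef_pos: [525.2, -380.4, 49.9]
eef_rot: [-3.141, 0.001, 3.05]
wrist_force: [-0.7, 1.2, 5.3]
finger_gap: 17.7
finger_force: 20.0
```

jog_arm([
  [0,0,0.2,0,0,0,1],
  [0,0,0.4,0,0,0,1],
  [0,0,0.6,0,0,0,1],
  [0,0,0.8,0,0,0,1],
  [0,0,0.871,0,0,0,1],
])

```text
clock: 28.93
eef_pos: [525.6, -381.1, 157.4]
eef_rot: [-3.139, 0.004, 3.05]
wrist_force: [0.6, -0.3, 0.3]
finger_gap: 17.4
finger_force: 20.0
```

Run:
```python
from h import *
s=cam("scene");r=np.load("ref.npz")
d=np.abs(s["frame"].astype(int)-r["s"]).sum(2)>90
print([ (c,int(d[v-9:v+9,u-9:u+9].sum())) for c,(u,v) in dict(T1=(247,398),T2=(183,407),key=(215,368),knife=(258,328)).items()],manip.read_state()["eef_pos"])
```

```text
[('T1', 30), ('T2', 153), ('key', 0), ('knife', 0)] [ 525.63334663 -381.17710003  157.31576233]
```

jog_arm([
  [0,0.23,0,0,0,0,1],
  [0,0.46,0,0,0,0,1],
  [0,0.69,0,0,0,0,1],
  [0.011,0.92,0,0,0,0,1],
])

```text
clock: 29.32
eef_pos: [525.3, -268.7, 151.9]
eef_rot: [3.141, -0.002, 3.049]
wrist_force: [0.1, -0.6, -1.0]
finger_gap: 17.7
finger_force: 20.0
```

jog_arm([
  [0,0.23,0,0,0,0,1],
  [0,0.46,0,0,0,0,1],
  [0,0.69,0,0,0,0,1],
  [0.011,0.92,0,0,0,0,1],
])

```text
clock: 29.65
eef_pos: [526.6, -158.2, 152.1]
eef_rot: [3.141, -0.002, 3.05]
wrist_force: [0.4, 0.8, -0.9]
finger_gap: 17.4
finger_force: 20.0
```

jog_arm([
  [0,0.23,0,0,0,0,1],
  [0,0.46,0,0,0,0,1],
  [0,0.69,0,0,0,0,1],
  [0.011,0.92,0,0,0,0,1],
])

```text
clock: 29.98
eef_pos: [527.9, -47.9, 152.2]
eef_rot: [3.142, -0.002, 3.05]
wrist_force: [0.0, -1.2, -0.1]
finger_gap: 17.5
finger_force: 20.0
```

jog_arm([
  [0,0.23,0,0,0,0,1],
  [0,0.46,0,0,0,0,1],
  [0,0.69,0,0,0,0,1],
  [0.011,0.92,0,0,0,0,1],
])

```text
clock: 30.32
eef_pos: [529.2, 62.5, 152.2]
eef_rot: [-3.141, -0.002, 3.05]
wrist_force: [0.2, -1.0, -0.1]
finger_gap: 17.3
finger_force: 20.0
```

jog_arm([
  [0,0.23,0,0,0,0,1],
  [0,0.46,0,0,0,0,1],
  [0,0.69,0,0,0,0,1],
  [0.011,0.92,0,0,0,0,1],
  [0.011,0.92,-0.1,0,0,0,1],
  [0.011,0.92,-0.1,0,0,0,1],
  [0.011,0.92,-0.1,0,0,0,1],
])

```text
clock: 30.9
eef_pos: [530.6, 171.0, 140.0]
eef_rot: [-3.14, -0.003, 3.05]
wrist_force: [0.6, 0.2, -1.6]
finger_gap: 17.1
finger_force: 20.0
```

jog_arm([
  [0,0,-0.2,0,0,0,1],
  [0,0,-0.4,0,0,0,1],
  [0,0,-0.6,0,0,0,1],
  [0,0,-0.7,0,0,0,1],
  [0,0,-0.75,0,0,0,1],
  [0,0,-0.775,0,0,0,1],
  [0,0,-0.775,0,0,0,1],
])

```text
clock: 31.48
eef_pos: [531.7, 171.2, 49.0]
eef_rot: [3.141, 0.0, 3.049]
wrist_force: [-0.4, -0.7, -1.0]
finger_gap: 17.4
finger_force: 20.0
```

jog_arm([
  [0,0,-0.013,0,0,0,1],
  [0,0,-0.013,0,0,0,1],
  [0,0,-0.013,0,0,0,0.7],
  [0,0,-0.013,0,0,0,0.7],
  [0,0,-0.013,0,0,0,0.7],
  [0,0,0.2,0,0,0,0.7],
  [0,0,0.45,0,0,0,0.7],
  [0,0,0.775,0,0,0,0.7],
])

```text
clock: 32.15
eef_pos: [530.3, 171.3, 141.1]
eef_rot: [-3.14, -0.003, 3.05]
wrist_force: [-0.2, -0.3, -0.1]
finger_gap: 28.0
finger_force: 0.0
```

jog_arm([
  [0.035,-0.24,0,0,0,0,0.6],
  [0.07,-0.48,0,0,0,0,0.6],
  [0.105,-0.72,0,0,0,0,0.6],
  [0.142,-0.9546,0,0,0,0,0.6],
])

```text
clock: 32.48
eef_pos: [548.4, 55.8, 142.0]
eef_rot: [3.142, 0.001, 3.05]
wrist_force: [0.6, 0.3, -0.9]
finger_gap: 37.3
finger_force: 0.0
```

Run:
```python
from h import *
s=cam("scene");r=np.load("ref.npz")
d=np.abs(s["frame"].astype(int)-r["s"]).sum(2)>90
print([ (c,int(d[v-9:v+9,u-9:u+9].sum())) for c,(u,v) in dict(T1=(247,398),T2=(183,407),key=(215,368),knife=(258,328)).items()],manip.read_state()["eef_pos"])
```

```text
[('T1', 0), ('T2', 134), ('key', 0), ('knife', 236)] [549.07329011  51.77413774 141.89077324]
```

jog_arm([
  [0.035,-0.24,0,0,0,0,0.6],
  [0.07,-0.48,0,0,0,0,0.6],
  [0.105,-0.72,0,0,0,0,0.6],
  [0.142,-0.9546,0,0,0,0,0.6],
])

```text
clock: 32.87
eef_pos: [565.5, -58.8, 141.8]
eef_rot: [-3.142, 0.0, 3.05]
wrist_force: [-0.2, -0.6, -0.0]
finger_gap: 37.5
finger_force: 0.0
```

jog_arm([
  [0.035,-0.24,0,0,0,0,0.6],
  [0.07,-0.48,0,0,0,0,0.6],
  [0.105,-0.72,0,0,0,0,0.6],
  [0.142,-0.9546,0,0,0,0,0.6],
])

```text
clock: 33.2
eef_pos: [582.5, -173.5, 141.7]
eef_rot: [-3.142, 0.0, 3.05]
wrist_force: [0.4, 1.0, 0.0]
finger_gap: 37.7
finger_force: 0.0
```

jog_arm([
  [0.035,-0.24,0,0,0,0,0.6],
  [0.07,-0.48,0,0,0,0,0.6],
  [0.105,-0.72,0,0,0,0,0.6],
  [0.142,-0.9546,0,0,0,0,0.6],
  [0.142,-0.9546,0,0,0,0,0.6],
  [0.142,-0.9546,0,0,0,0,0.6],
])

```text
clock: 33.7
eef_pos: [599.3, -287.6, 141.1]
eef_rot: [3.141, -0.0, 3.048]
wrist_force: [-0.9, 0.9, 0.3]
finger_gap: 37.5
finger_force: 0.0
```

jog_arm([
  [0,0,-0.25,0,0,0,0.6],
  [0,0,-0.5,0,0,0,0.6],
  [0,0,-0.7,0,0,0,0.6],
  [0,0,-0.771,0,0,0,0.6],
  [0,0,-0.771,0,0,0,0.6],
])

```text
clock: 34.12
eef_pos: [599.3, -285.6, 48.1]
eef_rot: [3.141, -0.002, 3.051]
wrist_force: [-0.0, -0.7, 0.7]
finger_gap: 37.7
finger_force: 0.0
```

jog_arm([
  [0,0,0,0,0,0,1],
  [0,0,0,0,0,0,1],
  [0,0,0,0,0,0,1],
  [0,0,0,0,0,0,1],
  [0,0,0,0,0,0,1],
])

```text
clock: 34.53
eef_pos: [599.9, -286.6, 49.8]
eef_rot: [-3.141, 0.001, 3.05]
wrist_force: [0.4, 1.2, 5.2]
finger_gap: 17.3
finger_force: 20.0
```

jog_arm([
  [0,0,0.2,0,0,0,1],
  [0,0,0.4,0,0,0,1],
  [0,0,0.6,0,0,0,1],
  [0,0,0.8,0,0,0,1],
  [0,0,0.871,0,0,0,1],
])

```text
clock: 34.95
eef_pos: [600.4, -287.2, 157.4]
eef_rot: [-3.14, 0.004, 3.05]
wrist_force: [0.5, -0.4, 0.9]
finger_gap: 17.6
finger_force: 20.0
```

Run:
```python
from h import *
s=cam("scene");r=np.load("ref.npz")
d=np.abs(s["frame"].astype(int)-r["s"]).sum(2)>90
print([ (c,int(d[v-9:v+9,u-9:u+9].sum())) for c,(u,v) in dict(T1=(247,398),T2=(183,407),key=(215,368),knife=(258,328)).items()],manip.read_state()["eef_pos"])
```

```text
[('T1', 190), ('T2', 172), ('key', 292), ('knife', 179)] [ 600.50168315 -287.20152094  157.39173134]
```

jog_arm([
  [-0.03,0.215,0,0,0,0,1],
  [-0.06,0.43,0,0,0,0,1],
  [-0.09,0.645,0,0,0,0,1],
  [-0.1217,0.8606,0,0,0,0,1],
])

```text
clock: 35.33
eef_pos: [584.1, -182.2, 151.8]
eef_rot: [3.141, -0.002, 3.049]
wrist_force: [0.7, -0.0, 0.2]
finger_gap: 17.2
finger_force: 20.0
```

jog_arm([
  [-0.03,0.215,0,0,0,0,1],
  [-0.06,0.43,0,0,0,0,1],
  [-0.09,0.645,0,0,0,0,1],
  [-0.1217,0.8606,0,0,0,0,1],
])

```text
clock: 35.67
eef_pos: [569.5, -78.8, 152.0]
eef_rot: [3.141, -0.002, 3.05]
wrist_force: [2.0, 0.2, -0.0]
finger_gap: 17.6
finger_force: 20.0
```

jog_arm([
  [-0.03,0.215,0,0,0,0,1],
  [-0.06,0.43,0,0,0,0,1],
  [-0.09,0.645,0,0,0,0,1],
  [-0.1217,0.8606,0,0,0,0,1],
])

```text
clock: 36.0
eef_pos: [554.9, 24.3, 152.1]
eef_rot: [-3.141, -0.002, 3.05]
wrist_force: [-0.5, 0.1, 0.0]
finger_gap: 17.2
finger_force: 20.0
```

jog_arm([
  [-0.03,0.215,0,0,0,0,1],
  [-0.06,0.43,0,0,0,0,1],
  [-0.09,0.645,0,0,0,0,1],
  [-0.1217,0.8606,0,0,0,0,1],
  [-0.1217,0.8606,-0.1,0,0,0,1],
  [-0.1217,0.8606,-0.1,0,0,0,1],
  [-0.1217,0.8606,-0.1,0,0,0,1],
])

```text
clock: 36.58
eef_pos: [540.5, 125.8, 140.0]
eef_rot: [-3.141, -0.003, 3.05]
wrist_force: [0.3, 0.3, -0.9]
finger_gap: 17.8
finger_force: 20.0
```

jog_arm([
  [0,0,-0.2,0,0,0,1],
  [0,0,-0.4,0,0,0,1],
  [0,0,-0.6,0,0,0,1],
  [0,0,-0.7,0,0,0,1],
  [0,0,-0.75,0,0,0,1],
  [0,0,-0.775,0,0,0,1],
  [0,0,-0.775,0,0,0,1],
])

```text
clock: 37.17
eef_pos: [541.5, 126.1, 48.9]
eef_rot: [3.142, 0.0, 3.049]
wrist_force: [-1.1, -0.2, -0.6]
finger_gap: 17.0
finger_force: 20.0
```

jog_arm([
  [0,0,-0.013,0,0,0,1],
  [0,0,-0.013,0,0,0,1],
  [0,0,-0.013,0,0,0,0.7],
  [0,0,-0.013,0,0,0,0.7],
  [0,0,-0.013,0,0,0,0.7],
  [0,0,0.2,0,0,0,0.7],
  [0,0,0.45,0,0,0,0.7],
  [0,0,0.775,0,0,0,0.7],
])

```text
clock: 37.83
eef_pos: [540.0, 126.2, 141.2]
eef_rot: [-3.141, -0.003, 3.05]
wrist_force: [0.1, -0.6, 0.6]
finger_gap: 28.3
finger_force: 0.0
```

jog_arm([
  [0,0,0.25,0,0,0,1],
  [0,0,0.5,0,0,0,1],
  [0,0,0.75,0,0,0,1],
  [0,0,1,0,0,0,1],
])

```text
clock: 38.17
eef_pos: [540.8, 126.4, 263.4]
eef_rot: [3.141, 0.0, 3.05]
wrist_force: [0.4, 0.9, -0.6]
finger_gap: 5.2
finger_force: 0.0
```

jog_arm([
  [0.23,0.12,0,0,0,0,1],
  [0.46,0.23,0,0,0,0,1],
  [0.7,0.35,0,0,0,0,1],
  [0.932,0.464,0,0,0,0,1],
  [0.932,0.464,0,0,0,0,1],
  [0.932,0.464,0,0,0,0,1],
])

```text
clock: 38.67
eef_pos: [653.3, 182.5, 259.8]
eef_rot: [-3.141, -0.002, 3.05]
wrist_force: [0.2, 0.4, -0.4]
finger_gap: 0.5
finger_force: 0.0
```

Run:
```python
from h import *
t=cam("top");s=cam("scene");print(manip.read_state()["eef_pos"])
m=np.hstack([cv2.resize(t["frame"][155:275,215:375],(400,300),interpolation=2),cv2.resize(s["frame"][150:300,310:510],(400,300),interpolation=2)])
m=np.vstack([m,np.hstack([cv2.resize(t["frame"][155:275,375:535],(400,300),interpolation=2),cv2.resize(s["frame"][280:430,140:340],(400,300),interpolation=2)])])
cv2.imwrite("pics/n4.png",m[:,:,::-1])
```

```text
[652.4727643  181.87464596 261.72244062]
```

View pics/n4.png

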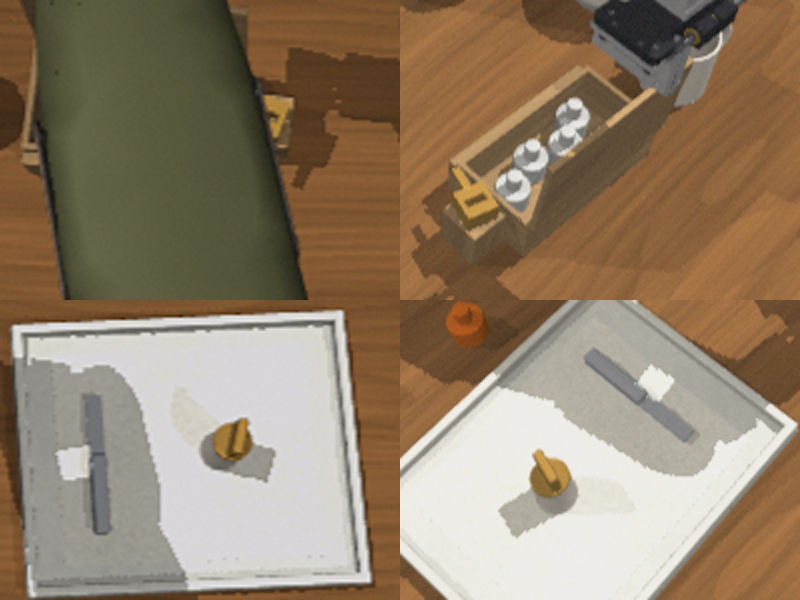

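jog_arm([
  [0,0,-0.25,0,0,0,1],
  [0,0,-0.5,0,0,0,1],
  [0,0,-0.761,0,0,0,1],
  [0,0,-0.761,0,0,0,1],
  [0,0,-0.761,0,0,0,1],
])

```text
clock: 39.18
eef_pos: [652.2, 181.7, 170.9]
eef_rot: [-3.141, -0.001, 3.05]
wrist_force: [-0.2, 0.4, 0.8]
finger_gap: 0.5
finger_force: 0.0
```

jog_arm([
  [-0.166,0.0157,0,0,0,0,1],
  [-0.27,0.0254,0.015,0,0,0,1],
  [-0.375,0.0354,0.026,0,0,0,1],
  [-0.481,0.0454,0.016,0,0,0,1],
  [-0.583,0.055,0,0,0,0,1],
  [-0.68,0.0642,-0.036,0,0,0,1],
  [-0.779,0.0735,-0.078,0,0,0,1],
  [-0.863,0.0814,-0.136,0,0,0,1],
])

```text
clock: 39.85
eef_pos: [550.0, 192.1, 157.9]
eef_rot: [3.14, 0.006, 3.05]
wrist_force: [1.9, 0.4, 0.0]
finger_gap: 0.2
finger_force: 0.6
```

jog_arm([
  [-0.0855,0.008,-0.067,0,0,0,1],
  [-0.158,0.0149,-0.146,0,0,0,1],
  [-0.22,0.0207,-0.228,0,0,0,1],
  [-0.2655,0.025,-0.325,0,0,0,1],
  [-0.2987,0.028,-0.425,0,0,0,1],
  [-0.332,0.0313,-0.525,0,0,0,1],
  [-0.348,0.0329,-0.583,0,0,0,1],
  [-0.348,0.0329,-0.583,0,0,0,1],
])

```text
clock: 40.52
eef_pos: [507.8, 195.9, 85.0]
eef_rot: [3.141, 0.001, 3.05]
wrist_force: [0.3, 0.2, -0.6]
finger_gap: 0.4
finger_force: 0.0
```

jog_arm([
  [0,0,-0.02,0,0,0,1],
  [0,0,-0.035,0,0,0,1],
  [0,0,-0.035,0,0,0,1],
  [0,0,-0.035,0,0,0,1],
])

```text
clock: 40.85
eef_pos: [508.0, 195.9, 80.3]
eef_rot: [3.141, 0.001, 3.05]
wrist_force: [0.8, -0.5, 2.4]
finger_gap: 0.7
finger_force: 0.7
```

jog_arm([
  [0,0,-0.01,0,0,0,1],
  [0,0,-0.02,0,0,0,1],
  [0,0,-0.02,0,0,0,1],
  [0,0,-0.02,0,0,0,1],
])

```text
clock: 41.18
eef_pos: [508.2, 195.9, 79.8]
eef_rot: [3.141, 0.002, 3.05]
wrist_force: [-8.9, -2.7, 26.2]
finger_gap: 0.4
finger_force: 12.8
```

jog_arm([
  [0,0,0.1,0,0,0,1],
  [0,0,0.4,0,0,0,1],
  [-0.2,0,0.7,0,0,0,0.7],
  [-0.5,-0.2,1,0,0,0,0.7],
  [-0.8,-0.4,1,0,0,0,0.7],
  [-1,-0.6,1,0,0,0,0.7],
])

```text
clock: 41.68
eef_pos: [391.7, 128.2, 198.8]
eef_rot: [3.14, 0.003, 3.051]
wrist_force: [-0.2, -0.5, 0.5]
finger_gap: 23.4
finger_force: 0.0
```

Run:
```python
from h import *
t=cam("top");s=cam("scene");print(manip.read_state()["eef_pos"])
r=lambda f,x,y,w,h,W,H:cv2.resize(f["frame"][y:y+h,x:x+w],(W,H),interpolation=2)
m=np.vstack([np.hstack([r(t,450,190,40,30,400,300),r(s,195,345,40,30,400,300)]),np.hstack([r(t,300,180,40,30,400,300),r(s,325,225,40,30,400,300)])])
cv2.imwrite("pics/q1.png",m[:,:,::-1])
m=np.hstack([r(t,215,150,60*2,90,400,300),r(s,325,165,120,90,400,300)])
cv2.imwrite("pics/q2.png",m[:,:,::-1])
```

```text
[389.63343906 126.27990265 198.00482046]
```

View pics/q1.png

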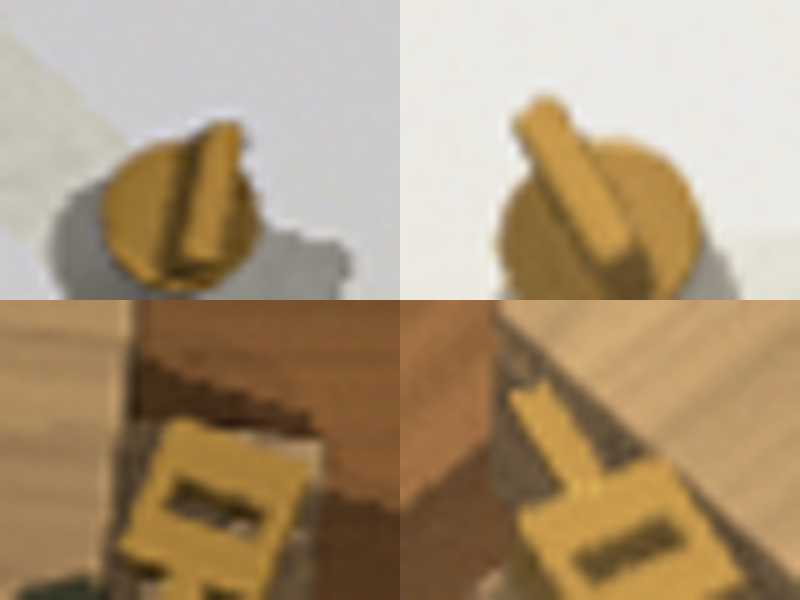

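Run:
```python
from h import *
np.set_printoptions(precision=1,suppress=True)
t=cam("top");s=cam("scene")
kt=lambda x,y:(450+x/10-.45,190+y/10-.45); ks=lambda x,y:(195+(x-400)/10-.45,345+y/10-.45)
lt=lambda x,y:(300+x/10-.45,180+(y-300)/10-.45); ls=lambda x,y:(325+(x-400)/10-.45,225+(y-300)/10-.45)
a=tri(t,kt(226,123),s,ks(532,108));b=tri(t,kt(202,258),s,ks(614,252));print("bow",a,b,(a+b)/2,np.arctan2(*(a-b)[1::-1]))
print("collar",tri(t,kt(181,214),s,ks(600,240)))
a=tri(t,lt(170,492),s,ls(580,573));b=tri(t,lt(261,520),s,ls(680,530));print("slot",a,b)
c=tri(t,lt(216,506),s,ls(630,551));print(c)
a=onz(t,[lt(170,492),lt(261,520)],80);print("slot dir",np.arctan2(*(a[0]-a[1])[1::-1]))
a=onz(s,[ls(580,573),ls(680,530)],80);print("slot dir",np.arctan2(*(a[1]-a[0])[1::-1]),a)
```

```text
bow [ 527.  -295.2  125.1] [ 518.5 -301.1   45.6] [ 522.8 -298.1   85.4] 0.6091722098903599
collar [ 523.3 -298.2   56.7]
slot [539.2  64.1  71.1] [542.8  58.4  91.8]
[540.8  61.4  80.9]
slot dir 1.2777433176670865
slot dir 1.2171811102532692 [[537.1  51.5  80. ]
 [545.4  74.1  80. ]]
```

View pics/q2.png

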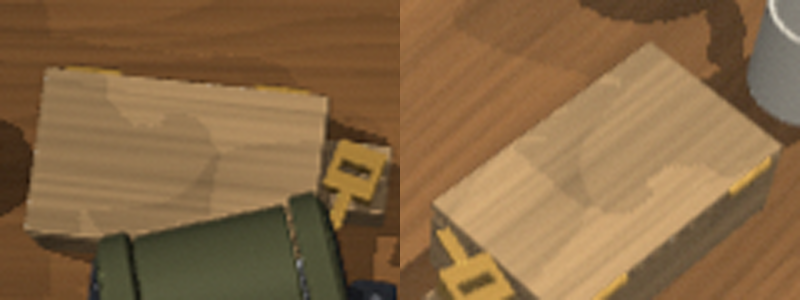

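Run:
```python
from h import *
np.set_printoptions(precision=2,suppress=True)
t=cam("top");s=cam("scene")
kt=lambda x,y:(450+x/10-.45,190+y/10-.45); ks=lambda x,y:(195+(x-400)/10-.45,345+y/10-.45)
lt=lambda x,y:(300+x/10-.45,180+(y-300)/10-.45); ls=lambda x,y:(325+(x-400)/10-.45,225+(y-300)/10-.45)
a=tri(t,kt(226,123),s,ks(614,252));b=tri(t,kt(202,258),s,ks(532,108));print("bow",a,b,(a+b)/2,np.arctan2(*(a-b)[1::-1]))
a=tri(t,lt(170,492),s,ls(680,530));b=tri(t,lt(261,520),s,ls(580,573));print("slot",a,b,(a+b)/2,np.arctan2(*(a-b)[1::-1]))
S=manip.read_state();print(S["eef_pos"],S["eef_rot"],S["joints"])
```

```text
bow [ 539.03 -301.69   86.6 ] [ 506.44 -294.29   86.37] [ 522.74 -297.99   86.49] -0.2231548363112644
slot [544.51  72.8   80.03] [537.06  50.19  81.21] [540.79  61.49  80.62] 1.2522166938925663
[393.41 128.61 197.21] [3.14 0.   3.05] [ 0.23  0.01  1.9   0.    1.24 -1.25]
```

jog_arm([
  [0.04,-0.13,0,0,0,-0.075,0.7],
  [0.08,-0.26,0,0,0,-0.15,0.7],
  [0.12,-0.39,0,0,0,-0.225,0.7],
  [0.16,-0.52,0,0,0,-0.3,0.7],
  [0.2,-0.65,0,0,0,-0.375,0.7],
  [0.24,-0.78,0,0,0,-0.45,0.7],
  [0.27,-0.8885,0,0,0,-0.521,0.7],
  [0.27,-0.8885,0,0,0,-0.521,0.7],
])

```text
clock: 42.65
eef_pos: [426.2, 20.4, 196.4]
eef_rot: [-3.141, -0.001, 2.225]
wrist_force: [-0.0, 0.0, -0.3]
finger_gap: 28.4
finger_force: 0.0
```

jog_arm([
  [0.04,-0.13,0,0,0,-0.075,0.7],
  [0.08,-0.26,0,0,0,-0.15,0.7],
  [0.12,-0.39,0,0,0,-0.225,0.7],
  [0.16,-0.52,0,0,0,-0.3,0.7],
  [0.2,-0.65,0,0,0,-0.375,0.7],
  [0.24,-0.78,0,0,0,-0.45,0.7],
  [0.27,-0.8885,0,0,0,-0.521,0.7],
  [0.27,-0.8885,0,0,0,-0.521,0.7],
])

```text
clock: 43.32
eef_pos: [458.3, -85.8, 196.4]
eef_rot: [-3.141, 0.0, 1.41]
wrist_force: [0.9, 0.5, 0.3]
finger_gap: 28.1
finger_force: 0.0
```

jog_arm([
  [0.04,-0.13,0,0,0,-0.075,0.7],
  [0.08,-0.26,0,0,0,-0.15,0.7],
  [0.12,-0.39,0,0,0,-0.225,0.7],
  [0.16,-0.52,0,0,0,-0.3,0.7],
  [0.2,-0.65,0,0,0,-0.375,0.7],
  [0.24,-0.78,0,0,0,-0.45,0.7],
  [0.27,-0.8885,0,0,0,-0.521,0.7],
  [0.27,-0.8885,0,0,0,-0.521,0.7],
])

```text
clock: 43.98
eef_pos: [490.6, -192.1, 196.4]
eef_rot: [-3.141, 0.0, 0.594]
wrist_force: [0.7, 0.4, 1.0]
finger_gap: 28.7
finger_force: 0.0
```

jog_arm([
  [0.04,-0.13,0,0,0,-0.075,0.7],
  [0.08,-0.26,0,0,0,-0.15,0.7],
  [0.12,-0.39,0,0,0,-0.225,0.7],
  [0.16,-0.52,0,0,0,-0.3,0.7],
  [0.2,-0.65,0,0,0,-0.375,0.7],
  [0.24,-0.78,0,0,0,-0.45,0.7],
  [0.27,-0.8885,0,0,0,-0.521,0.7],
  [0.27,-0.8885,0,0,0,-0.521,0.7],
])

```text
clock: 44.65
eef_pos: [522.9, -298.4, 196.3]
eef_rot: [-3.141, 0.001, -0.222]
wrist_force: [-0.7, 0.5, -0.5]
finger_gap: 28.3
finger_force: 0.0
```

jog_arm([
  [0,0,0,0,0,0,0.7],
  [0,0,0,0,0,0,0.7],
  [0,0,0,0,0,0,0.7],
])

```text
clock: 44.9
eef_pos: [522.3, -297.0, 197.1]
eef_rot: [-3.141, 0.0, -0.218]
wrist_force: [-0.9, -0.5, -0.1]
finger_gap: 28.1
finger_force: 0.0
```

jog_arm([
  [0,0,-0.15,0,0,0,0.7],
  [0,0,-0.3,0,0,0,0.7],
  [0,0,-0.5,0,0,0,0.7],
  [0,0,-0.6,0,0,0,0.7],
  [0,0,-0.6,0,0,0,0.7],
], grip_force=40)

```text
clock: 45.32
eef_pos: [521.3, -297.0, 122.5]
eef_rot: [-3.14, 0.004, -0.221]
wrist_force: [-0.0, 0.4, 0.2]
finger_gap: 28.4
finger_force: 0.0
```

jog_arm([
  [0,0,-0.15,0,0,0,0.7],
  [0,0,-0.3,0,0,0,0.7],
  [0,0,-0.42,0,0,0,0.7],
  [0,0,-0.46,0,0,0,0.7],
  [0,0,-0.46,0,0,0,0.7],
  [0,0,-0.46,0,0,0,0.7],
])

```text
clock: 45.82
eef_pos: [522.7, -298.4, 71.1]
eef_rot: [3.141, -0.001, -0.223]
wrist_force: [0.8, 0.4, 0.2]
finger_gap: 27.9
finger_force: 0.0
```

jog_arm([
  [0,0,0,0,0,0,1],
  [0,0,0,0,0,0,1],
  [0,0,0,0,0,0,1],
  [0,0,0,0,0,0,1],
  [0,0,0,0,0,0,1],
  [0,0,0,0,0,0,1],
])

```text
clock: 46.32
eef_pos: [522.5, -298.4, 70.5]
eef_rot: [3.141, -0.001, -0.224]
wrist_force: [-1.0, 0.8, 5.8]
finger_gap: 9.7
finger_force: 40.0
```

Run:
```python
from cell import manip
S=manip.read_state();print(S["eef_pos"],S["eef_rot"],S["wrist_force"],S["moment"],S["finger_gap"])
```

```text
[ 522.49344364 -298.42194547   70.51726931] [ 3.14123234e+00 -9.57356587e-04 -2.23691155e-01] [-1.0453697   0.75108633  5.84663849] [ 0.17164027  0.32608239 -0.01396119] 9.716137727914335
```

jog_arm([
  [0,0,0.1,0,0,0,1],
  [0,0,0.25,0,0,0,1],
  [0,0,0.45,0,0,0,1],
  [0,0,0.65,0,0,0,1],
  [0,0,0.833,0,0,0,1],
  [0,0,0.833,0,0,0,1],
])

```text
clock: 46.82
eef_pos: [523.5, -299.0, 175.2]
eef_rot: [3.139, -0.007, -0.224]
wrist_force: [-0.0, -0.9, 0.2]
finger_gap: 9.6
finger_force: 40.0
```

jog_arm([
  [0.01,0.19,0,0,0,0.06,1],
  [0.02,0.38,0,0,0,0.12,1],
  [0.03,0.57,0,0,0,0.18,1],
  [0.038,0.749,0,0,0,0.235,1],
])

```text
clock: 47.15
eef_pos: [526.4, -207.2, 169.5]
eef_rot: [-3.141, 0.001, 0.15]
wrist_force: [0.3, 0.0, -0.9]
finger_gap: 10.0
finger_force: 40.0
```

jog_arm([
  [0.01,0.19,0,0,0,0.06,1],
  [0.02,0.38,0,0,0,0.12,1],
  [0.03,0.57,0,0,0,0.18,1],
  [0.038,0.749,0,0,0,0.235,1],
])

```text
clock: 47.48
eef_pos: [531.0, -117.2, 169.5]
eef_rot: [-3.141, 0.0, 0.519]
wrist_force: [-0.5, -0.8, -1.5]
finger_gap: 9.7
finger_force: 40.0
```

jog_arm([
  [0.01,0.19,0,0,0,0.06,1],
  [0.02,0.38,0,0,0,0.12,1],
  [0.03,0.57,0,0,0,0.18,1],
  [0.038,0.749,0,0,0,0.235,1],
])

```text
clock: 47.82
eef_pos: [535.6, -27.3, 169.5]
eef_rot: [-3.141, 0.0, 0.889]
wrist_force: [-0.3, -0.6, -0.1]
finger_gap: 9.6
finger_force: 40.0
```

jog_arm([
  [0.01,0.19,0,0,0,0.06,1],
  [0.02,0.38,0,0,0,0.12,1],
  [0.03,0.57,0,0,0,0.18,1],
  [0.038,0.749,0,0,0,0.235,1],
  [0.038,0.749,-0.2,0,0,0.235,1],
  [0.038,0.749,-0.35,0,0,0.235,1],
  [0.038,0.749,-0.35,0,0,0.235,1],
  [0.038,0.749,-0.35,0,0,0.235,1],
])

```text
clock: 48.48
eef_pos: [540.0, 61.2, 127.4]
eef_rot: [-3.14, 0.001, 1.253]
wrist_force: [0.6, -0.5, -0.4]
finger_gap: 10.0
finger_force: 40.0
```

Run:
```python
from h import *
t=cam("top");s=cam("scene");S=manip.read_state();print(S["eef_pos"],S["eef_rot"],S["finger_gap"])
r=lambda f,x,y,w,h,W,H:cv2.resize(f["frame"][y:y+h,x:x+w],(W,H),interpolation=2)
cv2.imwrite("pics/q3.png",np.hstack([r(t,290,170,60,90,400,600),r(s,310,190,60,90,400,600)])[:,:,::-1])
```

```text
[540.91322908  61.07377118 128.89978382] [ 3.14043103e+00 -4.24215023e-04  1.25239444e+00] 9.546408624277614
```

View pics/q3.png

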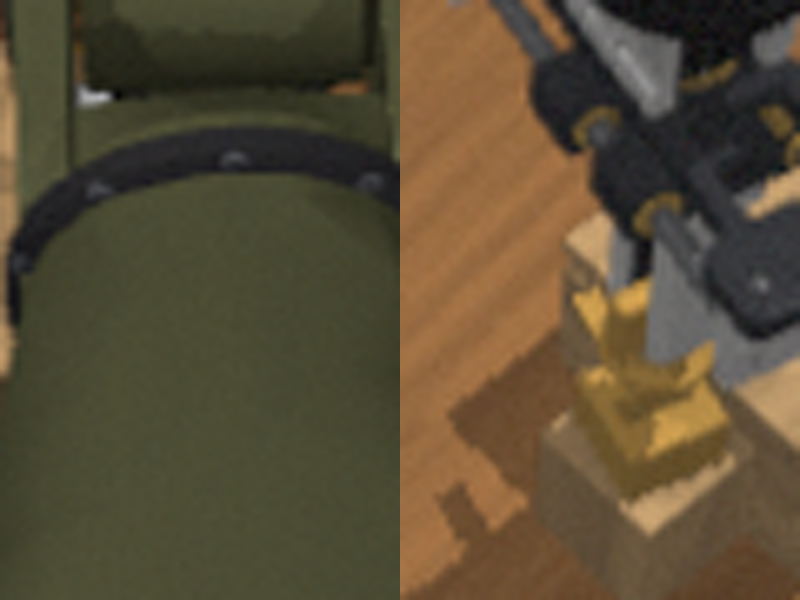

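jog_arm([
  [0,0,-0.05,0,0,0,1],
  [0,0,-0.08,0,0,0,1],
  [0,0,-0.1,0,0,0,1],
  [0,0,-0.12,0,0,0,1],
  [0,0,-0.14,0,0,0,1],
  [0,0,-0.14,0,0,0,1],
])

```text
clock: 49.08
eef_pos: [540.3, 61.2, 110.5]
eef_rot: [-3.141, 0.0, 1.253]
wrist_force: [0.4, -0.3, -0.4]
finger_gap: 9.7
finger_force: 40.0
```

jog_arm([
  [0,0,-0.02,0,0,0,1],
  [0,0,-0.03,0,0,0,1],
  [0,0,-0.04,0,0,0,1],
  [0,0,-0.05,0,0,0,1],
  [0,0,-0.05,0,0,0,1],
])

```text
clock: 49.5
eef_pos: [540.4, 61.3, 104.7]
eef_rot: [-3.141, 0.0, 1.253]
wrist_force: [-0.1, -0.5, -0.6]
finger_gap: 10.1
finger_force: 40.0
```

jog_arm([
  [0,0,-0.02,0,0,0,1],
  [0,0,-0.03,0,0,0,1],
  [0,0,-0.04,0,0,0,1],
  [0,0,-0.05,0,0,0,1],
  [0,0,-0.05,0,0,0,1],
])

```text
clock: 49.92
eef_pos: [540.4, 61.3, 98.7]
eef_rot: [-3.141, 0.0, 1.253]
wrist_force: [0.6, 0.5, -0.5]
finger_gap: 9.8
finger_force: 40.0
```

jog_arm([
  [0,0,-0.01,0,0,0,1],
  [0,0,-0.02,0,0,0,1],
  [0,0,-0.02,0,0,0,1],
  [0,0,-0.02,0,0,0,1],
])

```text
clock: 50.25
eef_pos: [540.5, 61.3, 96.6]
eef_rot: [3.141, -0.0, 1.253]
wrist_force: [0.3, 0.2, 0.6]
finger_gap: 9.3
finger_force: 40.0
```

jog_arm([
  [0,0,-0.01,0,0,0,1],
  [0,0,-0.015,0,0,0,1],
  [0,0,-0.015,0,0,0,1],
])

```text
clock: 50.5
eef_pos: [540.7, 61.3, 96.4]
eef_rot: [3.141, -0.0, 1.253]
wrist_force: [-8.3, -0.9, 19.1]
finger_gap: 9.5
finger_force: 40.0
```

jog_arm([
  [0,0,0.01,0,0,-0.06,1],
  [0,0,0.01,0,0,-0.12,1],
  [0,0,0.01,0,0,-0.18,1],
  [0,0,0.01,0,0,-0.24,1],
  [0,0,0.01,0,0,-0.3,1],
  [0,0,0.01,0,0,-0.36,1],
  [0,0,0.01,0,0,-0.4,1],
  [0,0,0.01,0,0,-0.4,1],
])

```text
clock: 51.17
eef_pos: [540.6, 61.4, 96.5]
eef_rot: [3.142, -0.001, 0.62]
wrist_force: [-1.2, 1.7, 6.3]
finger_gap: 9.5
finger_force: 40.0
```

jog_arm([
  [0,0,0,0,0,-0.06,1],
  [0,0,0,0,0,-0.12,1],
  [0,0,0,0,0,-0.18,1],
  [0,0,0,0,0,-0.24,1],
  [0,0,0,0,0,-0.3,1],
  [0,0,0,0,0,-0.36,1],
  [0,0,0,0,0,-0.36,1],
])

```text
clock: 51.75
eef_pos: [540.6, 61.4, 96.5]
eef_rot: [-3.141, -0.001, 0.053]
wrist_force: [-2.4, 1.1, 5.4]
finger_gap: 10.0
finger_force: 40.0
```

Run:
```python
from cell import manip
S=manip.read_state();print(S["eef_pos"],S["eef_rot"],S["wrist_force"],S["moment"],S["joints"][5])
```

```text
[540.58197969  61.44017075  96.5022592 ] [-3.14134243e+00 -5.46444090e-04  5.29250998e-02] [-2.43842703  1.13416919  5.38098953] [ 0.19541909  0.6060196  -0.00497714] 1.5634563462199176
```

jog_arm([
  [0,0,0,0,0,-0.03,1],
  [0,0,0,0,0,-0.06,1],
  [0,0,0,0,0,-0.08,1],
  [0,0,0,0,0,-0.08,1],
])

```text
clock: 52.08
eef_pos: [540.6, 61.4, 96.5]
eef_rot: [-3.141, -0.001, -0.069]
wrist_force: [-2.8, 0.8, 5.8]
finger_gap: 9.9
finger_force: 40.0
```

Run:
```python
from cell import manip
S=manip.read_state();print(S["eef_rot"],S["wrist_force"],S["moment"],S["effort"])
```

```text
[-3.14129236e+00 -5.64990754e-04 -6.87103967e-02] [-2.84978298  0.82510655  5.81743602] [0.21017073 0.57867023 0.01310843] [ -0.61450705 -52.41515994 -30.08940697  -0.24101928  -0.68535782
   0.75896004]
```

jog_arm([
  [0,0,0,0,0,-0.03,1],
  [0,0,0,0,0,-0.06,1],
  [0,0,0,0,0,-0.06,1],
])

```text
clock: 52.33
eef_pos: [540.6, 61.4, 96.5]
eef_rot: [-3.141, -0.001, -0.164]
wrist_force: [-1.6, 0.4, 4.9]
finger_gap: 9.5
finger_force: 40.0
```

Run:
```python
from h import *
S=manip.read_state();print(S["eef_rot"],S["wrist_force"],S["moment"],S["effort"])
s=cam("scene");cv2.imwrite("pics/q4.png",cv2.resize(s["frame"][190:280,310:430],(800,600),interpolation=2)[:,:,::-1])
```

```text
[-3.14128675e+00 -5.49245970e-04 -1.63857812e-01] [-1.55216873  0.42715847  4.94896047] [0.18326121 0.59945677 0.01792328] [ -0.5714391  -52.42720127 -30.06504893  -0.23131776  -0.66750856
   1.00743994]
```

jog_arm([
  [0,0,0,0,0,-0.03,1],
  [0,0,0,0,0,-0.05,1],
  [0,0,0,0,0,-0.05,1],
])

```text
clock: 52.63
eef_pos: [540.6, 61.4, 96.5]
eef_rot: [-3.141, -0.001, -0.241]
wrist_force: [-2.3, 1.0, 6.2]
finger_gap: 9.5
finger_force: 40.1
```

Run:
```python
from h import *
S=manip.read_state();print(S["eef_rot"],S["moment"],S["effort"][5])
```

```text
[-3.14130879e+00 -6.41509277e-04 -2.41088453e-01] [0.16149392 0.55192991 0.28360679] 1.0815680399537086
```

jog_arm([
  [0,0,0,0,0,-0.03,1],
  [0,0,0,0,0,-0.05,1],
  [0,0,0,0,0,-0.05,1],
])

```text
clock: 52.88
eef_pos: [540.7, 61.4, 96.5]
eef_rot: [-3.141, -0.001, -0.319]
wrist_force: [-1.2, 1.2, 5.4]
finger_gap: 10.0
finger_force: 41.0
```

Run:
```python
from h import *
S=manip.read_state();print(S["eef_rot"],S["moment"],S["effort"][5])
s=cam("scene");cv2.imwrite("pics/q5.png",cv2.resize(s["frame"][190:280,310:430],(800,600),interpolation=2)[:,:,::-1])
```

```text
[-3.14135522e+00 -7.97195367e-04 -3.19119858e-01] [0.21318929 0.45063926 0.68899814] 1.4352498203516006
```

jog_arm([
  [0,0,0,0,0,0.035,1],
  [0,0,0,0,0,0.035,0.7],
  [0,0,0,0,0,0.035,0.7],
  [0,0,0,0,0,0.035,0.7],
  [0,0,0,0,0,0.035,0.7],
])

```text
clock: 53.35
eef_pos: [540.4, 61.2, 95.8]
eef_rot: [3.142, 0.0, -0.264]
wrist_force: [0.4, 0.4, -0.2]
finger_gap: 27.6
finger_force: 0.0
```

jog_arm([
  [0,0,0.1,0,0,0,0.7],
  [0,0,0.25,0,0,0,0.7],
  [0,0,0.5,0,0,0,0.7],
  [0,0,0.8,0,0,0,0.7],
  [0,0,1,0,0,0,0.7],
])

```text
clock: 53.77
eef_pos: [540.8, 61.3, 220.0]
eef_rot: [-3.141, -0.003, -0.264]
wrist_force: [0.0, -0.2, -0.3]
finger_gap: 28.0
finger_force: 0.0
```

jog_arm([
  [-0.2,-0.2,0,0,0,0,0.7],
  [-0.4,-0.4,0,0,0,0,0.7],
  [-0.6,-0.6,0,0,0,0,0.7],
  [-0.9,-0.9,0,0,0,0,0.7],
  [-0.9,-0.9,0,0,0,0,0.7],
])

```text
clock: 54.18
eef_pos: [429.7, -49.0, 216.9]
eef_rot: [3.141, -0.001, -0.265]
wrist_force: [0.2, 1.1, 1.0]
finger_gap: 28.1
finger_force: 0.0
```

Run:
```python
from h import *
t=cam("top");s=cam("scene");print(manip.read_state()["eef_pos"])
r=lambda f,x,y,w,h,W,H:cv2.resize(f["frame"][y:y+h,x:x+w],(W,H),interpolation=2)
m=np.vstack([np.hstack([r(t,285,165,80,60,400,300),r(s,310,195,80,60,400,300)]),np.hstack([r(t,215,155,320,120,400,150),r(s,120,170,320,240,400,300)[:150]]),np.hstack([r(s,120,270,320,120,400,150),r(s,300,60,320,120,400,150)])])
cv2.imwrite("pics/q6.png",m[:,:,::-1])
```

```text
[431.87030131 -47.73838425 217.18495143]
```

View pics/q6.png

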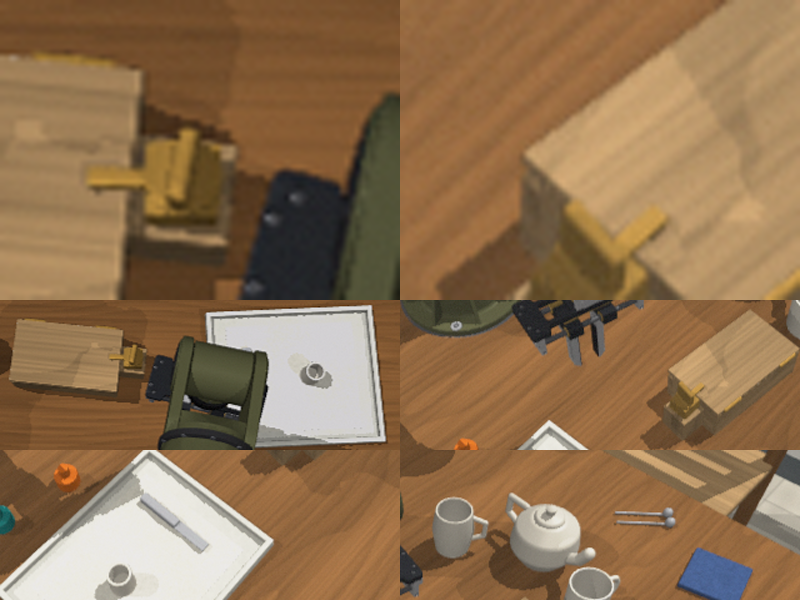

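```bash
python3 -c "
from cell import manip
print(manip.sign_off())"
```

```text
the job is handed in; nothing more can be done
None
```

The job is done and handed in: all four tins stand in the closed box, the spreader is back on the tray, and the key is standing in the lock, turned clockwise to its stop. The mug, jug and teapot were not touched. I laid the spreader on the tray before moving the tins, because the gripper had to be free, so that step came earlier than listed.

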